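# Clear the cake board, scrape it into its crumb tray, hang the scraper, set it out again

### The job

Clean the cake board: stand the cake slices and the cup from it on the slate, take the scraper from its hooks, set it flat on the end of the board away from the tray and, pressing down firmly and evenly all the way (about 10 N), sweep the rusk pieces along the board in one slow stroke into the crumb tray, again if any are left. Hang the scraper back on both hooks by its bar. Then stand the slices and the cup upright on the clean board again, between its rails and wholly on it; tip nothing over and leave the sugar shaker where it is.

Things in the scene. Friction and masses are not known exactly. Their poses are not given: they have to be found in the camera images.
- crumb_board: Bread board with crumb catcher, fixed. Origin on the worktop under the wooden board's middle; +x along the board towards the steel crumb tray, y across, z up. Board 280 mm long (x -140 to 140), flat top 34 mm up; a rail 8 mm wide, top 46 mm up, along each long side, 126 mm of flat board between them (y -63 to 63); short ends open
- tray_center (a point): Middle of the crumb tray's floor, 3 mm above the worktop. The tray adjoins the board's +x end, below its top: inside x 133 to 241 mm, y -75 to 75 mm in the crumb_board frame, its three outer walls 46 mm high; no wall between board and tray above 10 mm, so what is pushed over the board's end drops in
- slab (a joint): How far the wooden board is pressed down on its soft rubber feet, m: 0 unloaded (top at 34 mm), straight down by 1 mm for each 2.5 N on it, so 0.004 under 10 N (top at 30 mm), stop at 0.007
- scraper: Sheet steel scraper with wooden bar handle, 0.3 kg. Origin at its underside, straight below the bar. Stands by itself on a flat foot x -23 to 23, y -58 to 58 mm; upright blade 42 mm high at the +x edge, so it pushes towards its +x. Bar along y, 122 long, 18 thick (x), 82 to 100 mm above the underside, on 9 mm posts at y -52 and 52 mm; open between bar and blade
- scraper_grip (a point): Middle of the scraper's bar handle, 91 mm above the scraper's underside; grip the bar here, across its 18 mm thickness (scraper x)
- hook_stand: Fixed wire stand, two upturned hooks of 8 mm wire at y -34 and 34 mm that together carry the scraper's bar. Origin on the worktop under the bar's place. Uprights at x 42 mm; hooks run level from them towards -x, top side 120 mm up, to x -16, then turn up to tips at x -23, 130 mm up. Base 8 mm thick, x -23 to 53, y -55 to 55 mm
- hook_seat (a point): Where the bar's underside rests midway between the hooks: hook_stand x 3 mm, y 0, 120 mm up. The bar lies along the stand's y, its middle at stand x -7 to 29 mm, y within 10 mm; the scraper's underside is then 38 mm up. At the start it hangs there with its +x (blade) towards the uprights; either way round will do at the end
- slate: Flat dark serving slate 130 x 320 x 5 mm, fixed, long side along its y; empty at the start. Origin at the middle of its underside. Between it and the board stands a receipt printer 122 mm high (near x 0.50, y 0.07 m), and behind them a glass display case 0.43 m high (corner near x 0.57, y 0.26 m): carry things across in front of the case, at x about 0.43 m
- cake_1: slice of dark loaf cake on the board, 57 mm thick (x, along the board at the start), 100 mm long (y), 53 mm high to the crust (crumbs on it to 60 mm), about 0.19 kg; origin at the middle of its underside, z up. Grip it across its thickness, above the rusks (17 mm). May be absent
- cake_2: slice of dark loaf cake on the board, 54 mm thick (x, along the board at the start), 100 mm long (y), 53 mm high to the crust (crumbs on it to 60 mm), about 0.19 kg; origin at the middle of its underside, z up. Grip it across its thickness, above the rusks (17 mm). May be absent
- espresso_cup: white espresso cup on the board, 52 mm high, about 0.12 kg: round body 62 mm wide at the rim (60 mm at 40 mm, 44 mm at the foot), its axis 13 mm from the origin towards +y, and a handle 12 mm thick that sticks out to -y, ending 44 mm from the origin. Origin at foot level, z up. Grip the body across x, above the rusks. May be absent
- rusk_1: broken piece of hard rusk, 26 x 20 x 15 mm, 12 g, lying on the wooden board; origin at the middle of its underside. May be absent
- rusk_2: broken piece of hard rusk, 23 x 22 x 16 mm, 12 g, lying on the wooden board; origin at the middle of its underside. May be absent
- rusk_3: broken piece of hard rusk, 28 x 19 x 14 mm, 12 g, lying on the wooden board; origin at the middle of its underside. May be absent
- rusk_4: broken piece of hard rusk, 24 x 18 x 17 mm, 12 g, lying on the wooden board; origin at the middle of its underside. May be absent
- rusk_5: broken piece of hard rusk, 21 x 20 x 14 mm, 12 g, lying on the wooden board; origin at the middle of its underside. May be absent
- sugar_shaker: sugar shaker 44 mm wide and 90 mm high, a bystander on the worktop left of the hook stand; origin at its foot

How it is judged:
By the outcome, as a careful person would: the job done as asked, in the order asked, and still so for the second after the job is handed in, with the robot touching nothing.
Of cake_1, cake_2, espresso_cup only 2 to 3 are there at a start; the rules pass over those that are not, and their reading is None.
Of rusk_1, rusk_2, rusk_3, rusk_4, rusk_5 only 3 to 5 are there at a start; the rules pass over those that are not, and their reading is None.
At some moment in a run one of rusk_1, rusk_2, rusk_3, rusk_4, rusk_5 may be knocked a few centimetres aside while the robot is not near it.
It also fails if it takes over 210 s, if anything falls off the work surface, if the arm or the gripper's body presses on something with over 40 N, if the wrist force passes 120 N, or if a joint passes its speed limit or range.

### The arm

A 6-joint arm with a two-finger parallel gripper is mounted at the origin on a cart in front of the work surface, level with it; the furniture and walls round the work are solid. World frame = base frame: x ahead of the robot, y to its left, z up, the work surface at z = 0. Lengths are in m, angles in rad, forces in N, time in s.
With the tool pointing down it reaches from about 0.275 to 0.725 m from the base axis. Payload 5.6 kg.
Tool frame: the origin (TCP) lies at the very end of the fingers, on their centre line; the grasp point (between the pads) lies 19 mm behind it; x points along the fingers, y is the direction in which the jaws open and shut, and the axes are right-handed (so a half turn about x gives the same grasp; the last joint's range is limited). The gripper opens to 85 mm and grips with 20 to 120 N. Pads are 22 mm wide; open, the fingers measure 114 mm over their backs; the gripper's body (76 mm by 85 mm) begins 54 mm behind the grasp point. The pads swing forward as they close: fully open they stand 13 mm farther back than shut.
Start: joints at [-0.832, 0.255, 0.108, 0, -1.424, -0.285], TCP at [0.241, -0.494, 0.231] pointing down, gripper open.
Joint ranges: [-2.95, 2.95], [-1.21, 1.97], [-1.09, 1.5], [-2.87, 1.71], [-2.94, -0.07], [-3.05, 3.05]. Speed limits (rad/s): [2.57, 2.57, 3.14, 3.14, 3.14, 3.14].

### API

Orientations are given as a 3x3 rotation matrix whose columns are the frame's x, y, z axes.
In Python, from rig import manip gives the robot as it stands.
- The arm moves only by the tool step_arm, never from a script. Its argument "rows" is a list of rows, each a list of 3 entries, a list of its own where there are three numbers: the closure, from 0 (fully open) to 1 (shut), then the shift along the tool's x, y, z in m, then the turn, a rotation vector about the tool's x, y, z in rad. A call has 1 to 20 rows; each row is the pose to reach, as a shift and turn from the pose commanded when the call began, along the tool's axes at that moment; what a row does not reach only later rows make up. A row lasts 1/10 s, in which the tool goes at most 50 mm and 8.59 degrees, less where a joint would pass 70% of its speed; a pose out of reach is approached as far as the arm can. A call with a gripper value outside its range is refused whole. The fingers move at their own pace and stop on an object; "force" is the grip in N (left out, the last holds). Time passes only in rows, so rows that repeat a pose let the fingers close. It gives the time, the measured TCP pose, the force and the opening at its end, in the units of the state.
- manip.get_state(): the state, without advancing time (a new reading comes with each control period).
- manip.camera(name): name is "side" or "top" or "wrist"; returns a dict with "color" (400x640x3 uint8, red, green, blue), "z_map" (400x640 float32, m along the optical axis (not along the pixel's ray), 0 where there is no reading), "fov_y" (degrees; the focal length in pixels is half the picture's height over the tangent of half this angle, whatever the lens; pixels are square), "cx", "cy" (the principal point, pixels), "origin" and "attitude" of the camera in the world. Camera axes: x right, y down, z forward; pixel columns grow to the right and rows downward; lengths in m; the calibration is good to about 2 mm. A picture is of the moment at which its call begins.
- manip.finish_job(): hands the job in, once; it reports no verdict.
Trained networks look in a picture, given as the dict that the camera call returned (one of the last four; its "shot" number tells which), for a name from the list of things; names that differ only in an ending like _2 or _b are one class to them, and where a whole thing is asked for, a point or a joint stands for the part that bears it (a point fixed in the world has none). Each returns a list of dicts, best first, with "score" (0 to 1); they miss things now and then, are a little off and sometimes report something else, mostly with a low value. They report only what shows in the picture. A call takes as long as a camera call.
- manip.trace(picture, label): "region" (400x640 bool, what is visible of it).
- manip.landmark_of(picture, label): "xyz" ([x, y, z] in m, in world coordinates, good to about 4 mm: a listed point, or the origin of a listed thing).
The state is a dict: "time_s": time; "q": joint angles; "joint_velocities": joint speeds; "effort": joint torques, N m; "ee_pos": TCP position; "orientation": TCP orientation; "contact_force": force on the tool from outside, world axes, zero at the start; "ft_torque": the same for the moment, N m; "finger_gap": finger opening in m.
Only numpy, scipy, OpenCV 4.12 (cv2) and the standard library are available. Lean on these libraries where they do the work, as an engineer would, in place of code of your own. Each camera call takes 0.05 s, during which the arm holds its last target. There are 200 camera calls.

## Working session

There is one attempt and no reset: what is moved stays moved. The work goes in short steps, Python scripts to look and compute and a tool call to move; the robot and the scene stay as the last step left them, time stands still between calls to the robot, and variables do not carry over. Pictures are saved under pics/ and viewed, about 12 in all and at most 16, crops included, and the job is handed in when it is done.

Besides the shell and the picture viewer there is one more tool, called after "Request:" in YAML: its name, and indented under it one key for each argument. step_arm: Moves the arm, as the interface text tells. Its arguments: {"type":"object","properties":{"rows":{"type":"array"},"force":{"type":"number"}},"required":["rows"]}

```bash
mkdir -p pics; ls
cat > h.py <<'E'
import numpy as np, cv2, sys
from rig import manip
def shot(n,save=None):
    p=manip.camera(n)
    if save: cv2.imwrite(f'pics/{save}.png',p['color'][:,:,::-1])
    return p
def cloud(p):
    z=p['z_map']; h,w=z.shape; f=h/2/np.tan(np.radians(p['fov_y'])/2)
    u,v=np.meshgrid(np.arange(w),np.arange(h))
    c=np.stack([(u-p['cx'])/f*z,(v-p['cy'])/f*z,z],-1)
    return c@np.array(p['attitude']).T+np.array(p['origin'])
def lm(p,n):
    return [(round(d['score'],2),np.round(d['xyz'],3).tolist()) for d in manip.landmark_of(p,n)]
E
python3 - <<'E'
from h import *
s=manip.get_state(); print(s['time_s'],s['ee_pos'],np.round(s['orientation'],3).tolist(),s['finger_gap'])
for c in ['top','side']:
    p=shot(c,c+'0'); print(c,p['origin'],np.round(p['attitude'],2).tolist(),p['fov_y'])
    for n in ['crumb_board','tray_center','scraper','scraper_grip','hook_stand','hook_seat','slate','cake_1','espresso_cup','rusk_1','sugar_shaker']: print(n,lm(p,n))
E
```

```text
pics
0.0 [ 0.2409332  -0.49385442  0.23038243] [[-0.001, -0.438, 0.899], [0.002, 0.899, 0.438], [-1.0, 0.002, -0.0]] 0.08535732381072772
top [0.33607939 0.1581099  1.08392768] [[0.02, -0.99, 0.13], [-1.0, -0.02, -0.01], [0.01, -0.13, -0.99]] 57.98904764590061
crumb_board [(0.9, [0.391, 0.308, 0.002])]
tray_center [(0.94, [0.367, 0.489, 0.003])]
scraper []
scraper_grip []
hook_stand [(0.81, [0.55, 0.346, 0.006]), (0.73, [0.353, 0.26, 0.03]), (0.67, [0.55, 0.345, 0.123])]
hook_seat [(0.75, [0.552, 0.344, 0.122])]
slate []
cake_1 [(0.8, [0.386, 0.391, 0.03]), (0.68, [0.405, 0.214, 0.034])]
espresso_cup [(0.76, [0.392, 0.309, 0.034])]
rusk_1 [(0.61, [0.426, 0.35, 0.03]), (0.58, [0.341, 0.339, 0.03]), (0.56, [0.343, 0.301, 0.033]), (0.54, [0.437, 0.271, 0.031]), (0.38, [0.351, 0.256, 0.028]), (0.37, [0.369, 0.488, 0.001])]
sugar_shaker [(0.5, [0.483, 0.527, -0.001]), (0.5, [0.35, 0.258, 0.03]), (0.48, [0.393, 0.306, 0.0])]
side [-0.13301303  1.05702962  0.70989182] [[-0.85, -0.26, 0.46], [-0.53, 0.41, -0.74], [0.01, -0.87, -0.49]] 50.681876801529675
crumb_board [(0.74, [0.392, 0.305, 0.0]), (0.27, [0.409, 0.223, 0.032])]
tray_center [(0.89, [0.369, 0.491, -0.0])]
scraper [(0.86, [0.545, 0.353, 0.035]), (0.52, [0.368, 0.488, 0.003]), (0.46, [0.542, -0.25, -0.0])]
scraper_grip [(0.86, [0.546, 0.351, 0.128])]
hook_stand [(0.71, [0.545, 0.347, 0.0]), (0.44, [0.392, 0.312, 0.029])]
hook_seat [(0.75, [0.551, 0.345, 0.122]), (0.48, [0.39, 0.308, 0.031]), (0.44, [0.547, 0.349, 0.128]), (0.35, [0.392, 0.306, -0.002])]
slate [(0.84, [0.543, -0.251, 0.002])]
cake_1 [(0.65, [0.382, 0.4, 0.032]), (0.57, [0.41, 0.221, 0.035])]
espresso_cup [(0.83, [0.388, 0.31, 0.03])]
rusk_1 [(0.62, [0.356, 0.263, 0.031]), (0.53, [0.34, 0.3, 0.036]), (0.49, [0.342, 0.341, 0.032])]
sugar_shaker [(0.93, [0.483, 0.531, 0.001]), (0.62, [0.343, 0.299, 0.034])]
```

View pics/top0.png

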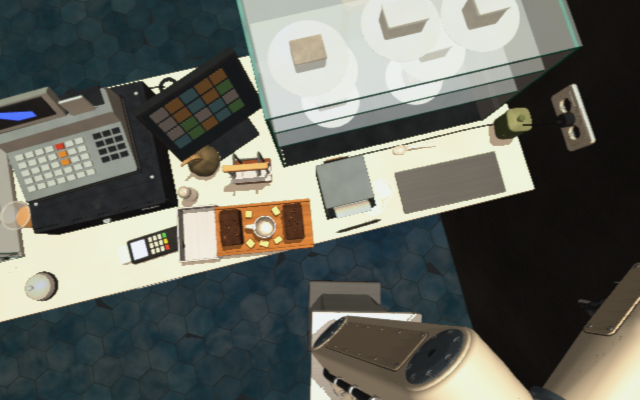

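View pics/side0.png

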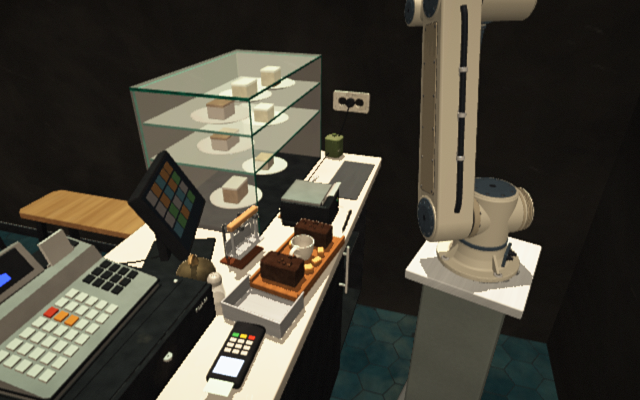

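Both views show the board (top px 180–312 × 203–255) with the tray at its left end. It holds two dark cakes and the cup between them, with about 5 rusks. The scraper hangs on the hooks (~245,172), the slate is empty (~450,180), and the whole counter is turned by about 8°. Next I'll measure the yaws.

```bash
cat >> h.py <<'E'
def rects(p,n,zlo,zhi,smin=0.3):
    C=cloud(p)
    for d in manip.trace(p,n):
        if d['score']<smin: continue
        m=d['region']&(p['z_map']>0); P=C[m]; Q=P[(P[:,2]>zlo)&(P[:,2]<zhi)]
        if len(Q)<20: continue
        (c,s,a)=cv2.minAreaRect((Q[:,:2]*1000).astype(np.float32))
        print(n,round(d['score'],2),len(Q),'c',np.round(c,1),'s',np.round(s,1),'a',round(a,1),'zmed',round(float(np.median(Q[:,2])),4))
E
python3 - <<'E'
from h import *
p=shot('top')
rects(p,'crumb_board',0.025,0.06); rects(p,'slate',-.01,.02); rects(p,'cake_1',.075,.1); rects(p,'espresso_cup',.07,.1); rects(p,'scraper',.11,.15);rects(p,'hook_stand',-.01,.02)
p=shot('side')
rects(p,'slate',-.01,.02); rects(p,'crumb_board',0.04,0.06);rects(p,'scraper_grip',.12,.15);rects(p,'hook_stand',-.01,.02)
E
```

```text
crumb_board 0.95 2697 c [386.5 359.2] s [156.1 384.8] a 6.5 zmed 0.0338
slate 0.96 4402 c [ 542.  -252.9] s [134.3 324.2] a 13.8 zmed 0.0059
cake_1 0.63 645 c [407.6 218.2] s [98.5 51.4] a 6.4 zmed 0.0847
cake_1 0.6 714 c [386.9 394.2] s [98.6 56.5] a 7.0 zmed 0.0845
espresso_cup 0.91 146 c [387.1 305.2] s [58.7 78.4] a 32.5 zmed 0.0832
scraper 0.56 366 c [538.6 347.4] s [ 33.8 120.5] a 5.9 zmed 0.138
hook_stand 0.91 86 c [597.4 353.8] s [ 21.9 101.9] a 5.9 zmed 0.0093
slate 0.91 1074 c [ 541.5 -259.8] s [129.7 338.9] a 13.5 zmed 0.0072
slate 0.43 37 c [487.6 506.5] s [12.9 85.6] a 30.0 zmed 0.0108
crumb_board 0.61 94 c [391.2 299.8] s [46.5 58.5] a 45.3 zmed 0.0555
crumb_board 0.56 831 c [385.2 358.6] s [158.4 385.5] a 6.6 zmed 0.0443
scraper_grip 0.6 282 c [542.7 348.9] s [ 18.8 121.7] a 6.1 zmed 0.1372
hook_stand 0.9 316 c [558.1 350.1] s [ 73.5 105.9] a 5.1 zmed 0.0091
```

Request:
step_arm:
  rows:
    - [0.15, [-0.02, 0.05, 0.0], [0.15, 0, 0]]
    - [0.15, [-0.05, 0.1, 0.0], [0.3, 0, 0]]
    - [0.15, [-0.08, 0.15, 0.02], [0.32, 0, 0]]
    - [0.15, [-0.1, 0.2, 0.05], [0.32, 0, 0]]
    - [0.15, [-0.1, 0.25, 0.08], [0.32, 0, 0]]
    - [0.15, [-0.1, 0.3, 0.12], [0.32, 0, 0]]
    - [0.15, [-0.1, 0.35, 0.17], [0.32, 0, 0]]
    - [0.15, [-0.1, 0.4, 0.22], [0.32, 0, 0]]
    - [0.15, [-0.1, 0.45, 0.27], [0.32, 0, 0]]
    - [0.15, [-0.1, 0.5, 0.32], [0.32, 0, 0]]
    - [0.15, [-0.1, 0.55, 0.37], [0.32, 0, 0]]
    - [0.15, [-0.1, 0.6, 0.42], [0.32, 0, 0]]
    - [0.15, [-0.1, 0.65, 0.42], [0.32, 0, 0]]
    - [0.15, [-0.1, 0.65, 0.42], [0.32, 0, 0]]
    - [0.15, [-0.1, 0.65, 0.42], [0.32, 0, 0]]
    - [0.15, [-0.1, 0.65, 0.42], [0.32, 0, 0]]
    - [0.15, [-0.1, 0.65, 0.42], [0.32, 0, 0]]
    - [0.15, [-0.1, 0.65, 0.42], [0.32, 0, 0]]

```text
time_s: 3.6
ee_pos: [0.3336, 0.2773, 0.3294]
orientation: [[-0.002, -0.136, 0.991], [-0.003, 0.991, 0.136], [-1.0, -0.002, -0.003]]
contact_force: [0.1, -0.3, -0.4]
finger_gap: 0.0725
```

Run:
```python
from h import *
s=manip.get_state(); print(s['time_s'],s['ee_pos'],np.round(s['orientation'],3).tolist(),s['finger_gap'],np.round(s['q'],2))
p=shot('wrist','w0');print(p['origin'],np.round(p['attitude'],2).tolist(),p['fov_y'])
for n in ['crumb_board','tray_center','cake_1','espresso_cup','rusk_1']: print(n,lm(p,n))
rects(p,'crumb_board',0.025,0.06);rects(p,'cake_1',.075,.1); rects(p,'espresso_cup',.075,.1)
```

```text
3.6 [0.33362714 0.2772902  0.32938328] [[-0.002, -0.136, 0.991], [-0.003, 0.991, 0.136], [-1.0, -0.002, -0.003]] 0.07252555819665754 [ 1.06  0.01  0.07 -0.   -1.63 -2.49]
[0.25166487 0.26711917 0.47122884] [[-0.14, 0.94, 0.32], [0.99, 0.13, 0.04], [-0.0, 0.32, -0.95]] 65.94917168476307
crumb_board [(0.7, [0.393, 0.309, -0.006])]
tray_center [(0.74, [0.37, 0.49, 0.0])]
cake_1 [(0.87, [0.404, 0.217, 0.027]), (0.66, [0.384, 0.391, 0.029])]
espresso_cup [(0.65, [0.394, 0.309, 0.032]), (0.32, [0.547, 0.344, -0.001])]
rusk_1 [(0.76, [0.438, 0.272, 0.029]), (0.75, [0.345, 0.34, 0.035]), (0.68, [0.355, 0.262, 0.031]), (0.67, [0.343, 0.296, 0.033]), (0.47, [0.426, 0.348, 0.029])]
crumb_board 0.72 10039 c [385. 358.] s [156.5 384.2] a 6.6 zmed 0.0313
crumb_board 0.47 286 c [345.4 302.5] s [30.7 22.4] a 74.5 zmed 0.0444
cake_1 0.89 2589 c [406.  218.1] s [98.2 51.8] a 7.8 zmed 0.0827
cake_1 0.69 2778 c [385.6 393.6] s [99.  56.2] a 7.8 zmed 0.0826
espresso_cup 0.62 549 c [384.5 304. ] s [59.8 77.5] a 31.8 zmed 0.0812
```

View pics/w0.png

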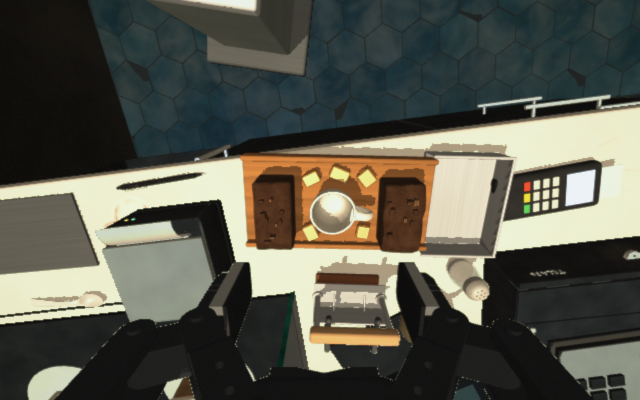

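Run:
```python
from h import *
p=shot('wrist'); C=cloud(p)
for d in manip.trace(p,'espresso_cup')[:1]:
    P=C[d['region']]; P=P[(P[:,2]>.074)&(P[:,2]<.1)]
    for q in (0,2,50,98,100): print(q,np.round(np.percentile(P,q,axis=0),4))
    # handle: points farthest in +y; body axis x = mid of x extents
    B=P[P[:,1]<np.percentile(P[:,1],50)]
    from scipy.optimize import least_squares
    r=least_squares(lambda a:np.hypot(P[:,0]-a[0],P[:,1]-a[1])-a[2],[.39,.297,.029],loss='soft_l1',f_scale=.001); print(r.x)
    H=P[np.hypot(P[:,0]-r.x[0],P[:,1]-r.x[1])>.036]; print(len(H),H.mean(0)-[r.x[0],r.x[1],0])
```

```text
0 [0.3586 0.2669 0.0742]
2 [0.3597 0.2685 0.0746]
50 [0.3891 0.3123 0.0811]
98 [0.4175 0.3485 0.0832]
100 [0.4193 0.3516 0.0848]
[0.38857561 0.29861547 0.02946876]
91 [0.00025582 0.04380736 0.08006795]
```

Request:
step_arm:
  rows:
    - [0.1, [0.03, 0, 0.01], [-0.14, 0, 0]]
    - [0.1, [0.06, 0, 0.02], [-0.28, 0, 0]]
    - [0.1, [0.09, 0, 0.03], [-0.42, 0, 0]]
    - [0.1, [0.11, 0.005, 0.04], [-0.56, 0, 0]]
    - [0.1, [0.13, 0.01, 0.05], [-0.7, 0, 0]]
    - [0.1, [0.15, 0.012, 0.06], [-0.84, 0, 0]]
    - [0.1, [0.16, 0.012, 0.06], [-0.98, 0, 0]]
    - [0.1, [0.17, 0.012, 0.06], [-1.12, 0, 0]]
    - [0.1, [0.17, 0.012, 0.06], [-1.26, 0, 0]]
    - [0.1, [0.17, 0.012, 0.06], [-1.4, 0, 0]]
    - [0.1, [0.17, 0.012, 0.06], [-1.54, 0, 0]]
    - [0.1, [0.17, 0.012, 0.06], [-1.55, 0, 0]]
    - [0.1, [0.17, 0.012, 0.06], [-1.55, 0, 0]]

```text
time_s: 5.45
ee_pos: [0.3915, 0.2938, 0.1613]
orientation: [[0.0, -0.994, -0.109], [0.0, -0.109, 0.994], [-1.0, -0.0, 0.0]]
contact_force: [-0.4, -0.2, 0.0]
finger_gap: 0.077
```

Request:
step_arm:
  rows:
    - [0.1, [0.0, 0.002, 0.005], [0, 0, 0]]
    - [0.1, [0.04, 0.002, 0.005], [0, 0, 0]]
    - [0.1, [0.08, 0.002, 0.005], [0, 0, 0]]
    - [0.1, [0.1, 0.002, 0.005], [0, 0, 0]]
    - [0.1, [0.106, 0.002, 0.005], [0, 0, 0]]
    - [0.1, [0.106, 0.002, 0.005], [0, 0, 0]]
    - [0.2, [0.106, 0.002, 0.005], [0, 0, 0]]
    - [0.25, [0.106, 0.002, 0.005], [0, 0, 0]]
    - [0.3, [0.106, 0.002, 0.005], [0, 0, 0]]
    - [0.5, [0.106, 0.002, 0.005], [0, 0, 0]]
    - [0.5, [0.106, 0.002, 0.005], [0, 0, 0]]
    - [0.5, [0.106, 0.002, 0.005], [0, 0, 0]]
    - [0.5, [0.1, 0.002, 0.005], [0, 0, 0]]
    - [0.5, [0.08, 0.002, 0.005], [0, 0, 0]]
    - [0.5, [0.05, 0.002, 0.005], [0, 0, 0]]
    - [0.5, [0.01, 0.002, 0.005], [0, 0, 0]]
    - [0.5, [-0.03, 0.002, 0.005], [0, 0, 0]]
    - [0.5, [-0.06, 0.002, 0.005], [0, 0, 0]]
    - [0.5, [-0.06, 0.002, 0.005], [0, 0, 0]]
  force: 35

```text
time_s: 7.35
ee_pos: [0.3903, 0.2998, 0.2258]
orientation: [[0.005, -0.994, -0.113], [0.006, -0.113, 0.994], [-1.0, -0.006, 0.005]]
contact_force: [0.1, -0.9, -0.7]
finger_gap: 0.0586
```

Request:
step_arm:
  rows:
    - [0.5, [0, -0.003, -0.03], [0, 0, 0]]
    - [0.5, [0, -0.006, -0.07], [0, 0, 0]]
    - [0.5, [0, -0.009, -0.115], [0, 0, 0]]
    - [0.5, [0, -0.011, -0.16], [0, 0, 0]]
    - [0.5, [0, -0.013, -0.205], [0, 0, 0]]
    - [0.5, [0, -0.014, -0.25], [0, 0, 0]]
    - [0.5, [0, -0.015, -0.295], [0, 0, 0]]
    - [0.5, [0, -0.016, -0.34], [0, 0, 0]]
    - [0.5, [0, -0.02, -0.385], [0, 0, 0]]
    - [0.5, [0, -0.03, -0.43], [0, 0, 0]]
    - [0.5, [0, -0.045, -0.475], [0, 0, 0]]
    - [0.5, [0, -0.06, -0.52], [0, 0, 0]]
    - [0.5, [0, -0.075, -0.56], [0, 0, 0]]
    - [0.5, [0.02, -0.09, -0.6], [0, 0, 0]]
    - [0.5, [0.05, -0.1, -0.64], [0, 0, 0]]
    - [0.5, [0.09, -0.103, -0.67], [0, 0, 0]]
    - [0.5, [0.13, -0.103, -0.68], [0, 0, 0]]
    - [0.5, [0.15, -0.103, -0.68], [0, 0, 0]]
    - [0.5, [0.15, -0.103, -0.68], [0, 0, 0]]
    - [0.5, [0.15, -0.103, -0.68], [0, 0, 0]]

```text
time_s: 9.35
ee_pos: [0.5678, -0.3653, 0.0713]
orientation: [[-0.001, -0.994, -0.113], [0.0, -0.113, 0.994], [-1.0, 0.001, 0.0]]
contact_force: [0.5, -0.1, 0.6]
finger_gap: 0.0581
```

Request:
step_arm:
  rows:
    - [0.5, [0.02, 0, 0], [0, 0, 0]]
    - [0.5, [0.035, 0, 0], [0, 0, 0]]
    - [0.5, [0.04, 0, 0], [0, 0, 0]]
    - [0.5, [0.042, 0, 0], [0, 0, 0]]
    - [0.5, [0.043, 0, 0], [0, 0, 0]]
    - [0.5, [0.043, 0, 0], [0, 0, 0]]
    - [0.28, [0.043, 0, 0], [0, 0, 0]]
    - [0.25, [0.043, 0, 0], [0, 0, 0]]
    - [0.2, [0.043, 0, 0], [0, 0, 0]]
    - [0.15, [0.043, 0, 0], [0, 0, 0]]
    - [0.1, [0.043, 0, 0], [0, 0, 0]]
    - [0.1, [0.043, 0, 0], [0, 0, 0]]
    - [0.1, [0.03, 0, 0], [0, 0, 0]]
    - [0.1, [0.0, 0, 0], [0, 0, 0]]
    - [0.1, [-0.04, 0, 0], [0, 0, 0]]
    - [0.1, [-0.08, 0, 0], [0, 0, 0]]
    - [0.1, [-0.12, 0, 0], [0, 0, 0]]
    - [0.1, [-0.14, 0, 0], [0, 0, 0]]
    - [0.1, [-0.14, 0, 0], [0, 0, 0]]

```text
time_s: 11.25
ee_pos: [0.5694, -0.3665, 0.2172]
orientation: [[0.008, -0.994, -0.113], [-0.005, -0.113, 0.994], [-1.0, -0.008, -0.005]]
contact_force: [-0.7, 0.8, -0.4]
finger_gap: 0.077
```

Run:
```python
from h import *
p=shot('wrist','w1')
print(lm(p,'espresso_cup'),lm(p,'slate')); rects(p,'slate',-.01,.02); rects(p,'espresso_cup',.045,.065)
p=shot('top'); print(lm(p,'espresso_cup'),lm(p,'rusk_1'))
```

```text
[(0.56, [0.571, -0.357, 0.006])] []
slate 0.89 19564 c [ 540.4 -248.9] s [132.9 327.4] a 13.7 zmed 0.0042
espresso_cup 0.87 1019 c [ 573.7 -360.8] s [77.7 62. ] a 58.0 zmed 0.0546
[(0.69, [0.572, -0.356, 0.006]), (0.25, [0.544, 0.35, 0.039])] [(0.62, [0.409, 0.215, 0.034]), (0.57, [0.426, 0.35, 0.03]), (0.48, [0.34, 0.307, 0.034]), (0.42, [0.34, 0.34, 0.033]), (0.41, [0.434, 0.273, 0.028]), (0.37, [0.352, 0.256, 0.032])]
```

View pics/w1.png

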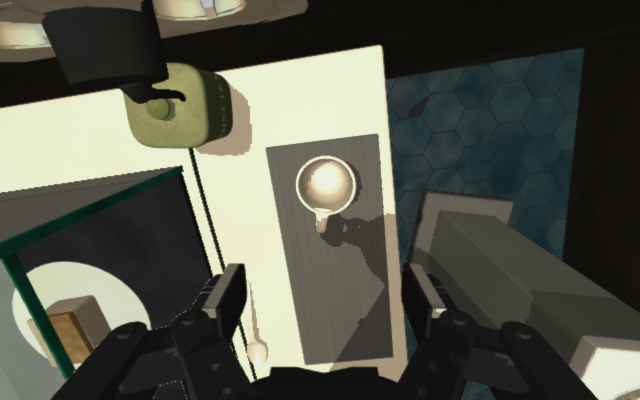

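The cup stands on the slate (rim at ~325,185) with its handle pointing towards the free part. Next is the left cake.

Request:
step_arm:
  rows:
    - [0.15, [0, 0.02, 0.02], [0, 0, 0]]
    - [0.15, [0, 0.04, 0.06], [0, 0, 0]]
    - [0.15, [0, 0.06, 0.1], [0.05, 0, 0]]
    - [0.15, [0, 0.075, 0.145], [0.13, 0, 0]]
    - [0.15, [0, 0.085, 0.19], [0.22, 0, 0]]
    - [0.15, [0, 0.09, 0.235], [0.31, 0, 0]]
    - [0.15, [0, 0.09, 0.28], [0.4, 0, 0]]
    - [0.15, [0, 0.09, 0.325], [0.49, 0, 0]]
    - [0.15, [0, 0.09, 0.37], [0.58, 0, 0]]
    - [0.15, [0, 0.09, 0.415], [0.67, 0, 0]]
    - [0.15, [0, 0.09, 0.46], [0.76, 0, 0]]
    - [0.15, [0, 0.09, 0.505], [0.86, 0, 0]]
    - [0.15, [0, 0.09, 0.55], [0.96, 0, 0]]
    - [0.15, [0, 0.09, 0.595], [1.06, 0, 0]]
    - [0.15, [0, 0.09, 0.64], [1.17, 0, 0]]
    - [0.15, [0, 0.092, 0.68], [1.28, 0, 0]]
    - [0.15, [0, 0.096, 0.72], [1.4, 0, 0]]
    - [0.15, [0, 0.096, 0.76], [1.5, 0, 0]]
    - [0.15, [0, 0.096, 0.777], [1.57, 0, 0]]
    - [0.15, [0, 0.096, 0.777], [1.57, 0, 0]]

```text
time_s: 13.65
ee_pos: [0.3843, 0.3977, 0.2101]
orientation: [[-0.001, -0.115, 0.993], [-0.001, 0.993, 0.115], [-1.0, -0.001, -0.001]]
contact_force: [0.5, -1.0, 0.5]
finger_gap: 0.0724
```

Run:
```python
from h import *
s=manip.get_state(); print(s['ee_pos'],np.round(s['orientation'],3).tolist(),np.round(s['q'],2))
p=shot('wrist'); rects(p,'cake_1',.075,.1); rects(p,'crumb_board',0.025,0.06)
p=shot('top'); rects(p,'cake_1',.075,.1)
```

```text
[0.38427882 0.39771008 0.21009521] [[-0.001, -0.115, 0.993], [-0.001, 0.993, 0.115], [-1.0, -0.001, -0.001]] [ 1.09  0.27  0.07 -0.   -1.38 -2.54]
cake_1 0.57 6026 c [406.5 218.7] s [98.9 52.4] a 7.7 zmed 0.0829
cake_1 0.56 6064 c [386.  393.9] s [99.5 56.5] a 8.1 zmed 0.0829
crumb_board 0.72 22450 c [385.1 358.5] s [155.3 383.3] a 6.5 zmed 0.0313
cake_1 0.88 642 c [407.4 218.5] s [98.  51.5] a 7.4 zmed 0.0852
```

Request:
step_arm:
  rows:
    - [0.15, [0.04, -0.004, 0.002], [-0.015, 0, 0]]
    - [0.15, [0.08, -0.004, 0.002], [-0.015, 0, 0]]
    - [0.15, [0.12, -0.004, 0.002], [-0.015, 0, 0]]
    - [0.15, [0.145, -0.004, 0.002], [-0.015, 0, 0]]
    - [0.15, [0.156, -0.004, 0.002], [-0.015, 0, 0]]
    - [0.15, [0.156, -0.004, 0.002], [-0.015, 0, 0]]
    - [0.25, [0.156, -0.004, 0.002], [-0.015, 0, 0]]
    - [0.3, [0.156, -0.004, 0.002], [-0.015, 0, 0]]
    - [0.5, [0.156, -0.004, 0.002], [-0.015, 0, 0]]
    - [0.5, [0.156, -0.004, 0.002], [-0.015, 0, 0]]
    - [0.5, [0.156, -0.004, 0.002], [-0.015, 0, 0]]
    - [0.5, [0.15, -0.004, 0.002], [-0.015, 0, 0]]
    - [0.5, [0.13, -0.004, 0.002], [-0.015, 0, 0]]
    - [0.5, [0.1, -0.004, 0.002], [-0.015, 0, 0]]
    - [0.5, [0.06, -0.004, 0.002], [-0.015, 0, 0]]
    - [0.5, [0.02, -0.004, 0.002], [-0.015, 0, 0]]
    - [0.5, [-0.01, -0.004, 0.002], [-0.015, 0, 0]]
    - [0.5, [-0.01, -0.004, 0.002], [-0.015, 0, 0]]
  force: 30

```text
time_s: 15.7
ee_pos: [0.3885, 0.3931, 0.226]
orientation: [[0.005, -0.129, 0.992], [0.006, 0.992, 0.129], [-1.0, 0.005, 0.005]]
contact_force: [0.3, -0.1, -1.4]
finger_gap: 0.0573
```

Request:
step_arm:
  rows:
    - [0.5, [0, -0.03, 0.005], [0, 0, 0]]
    - [0.5, [0, -0.07, 0.008], [0, 0, 0]]
    - [0.5, [0, -0.115, 0.008], [0, 0, 0]]
    - [0.5, [0, -0.16, 0.006], [0, 0, 0]]
    - [0.5, [0, -0.205, 0.004], [0, 0, 0]]
    - [0.5, [0, -0.25, 0.002], [0, 0, 0]]
    - [0.5, [0, -0.295, 0], [0, 0, 0]]
    - [0.5, [0, -0.34, 0], [0, 0, 0]]
    - [0.5, [0, -0.385, 0], [0, 0, 0]]
    - [0.5, [0, -0.43, 0], [0, 0, 0]]
    - [0.5, [0, -0.475, 0.0], [0, 0, 0]]
    - [0.5, [0, -0.52, 0.01], [0, 0, 0]]
    - [0.5, [0, -0.56, 0.03], [0, 0, 0]]
    - [0.5, [0.02, -0.6, 0.045], [0, 0, 0]]
    - [0.5, [0.05, -0.635, 0.06], [0, 0, 0]]
    - [0.5, [0.09, -0.655, 0.07], [0, 0, 0]]
    - [0.5, [0.13, -0.66, 0.071], [0, 0, 0]]
    - [0.5, [0.145, -0.66, 0.071], [0, 0, 0]]
    - [0.5, [0.145, -0.66, 0.071], [0, 0, 0]]
    - [0.5, [0.145, -0.66, 0.071], [0, 0, 0]]

```text
time_s: 17.7
ee_pos: [0.5423, -0.2533, 0.0763]
orientation: [[-0.001, -0.129, 0.992], [-0.0, 0.992, 0.129], [-1.0, 0.0, -0.001]]
contact_force: [-0.5, -0.4, -1.5]
finger_gap: 0.0566
```

Request:
step_arm:
  rows:
    - [0.5, [0.03, 0, 0], [0, 0, 0]]
    - [0.5, [0.045, 0, 0], [0, 0, 0]]
    - [0.5, [0.049, 0, 0], [0, 0, 0]]
    - [0.5, [0.051, 0, 0], [0, 0, 0]]
    - [0.5, [0.051, 0, 0], [0, 0, 0]]
    - [0.5, [0.051, 0, 0], [0, 0, 0]]
    - [0.28, [0.051, 0, 0], [0, 0, 0]]
    - [0.22, [0.051, 0, 0], [0, 0, 0]]
    - [0.15, [0.051, 0, 0], [0, 0, 0]]
    - [0.15, [0.051, 0, 0], [0, 0, 0]]
    - [0.15, [0.051, 0, 0], [0, 0, 0]]
    - [0.15, [0.03, 0, 0], [0, 0, 0]]
    - [0.15, [-0.01, 0, 0], [0, 0, 0]]
    - [0.15, [-0.05, 0, 0], [0, 0, 0]]
    - [0.15, [-0.09, 0, 0], [0, 0, 0]]
    - [0.15, [-0.13, 0.02, -0.02], [0, 0, 0]]
    - [0.15, [-0.14, 0.06, -0.04], [0, 0, 0]]
    - [0.15, [-0.14, 0.1, -0.06], [0, 0, 0]]
    - [0.15, [-0.14, 0.145, -0.07], [0, 0, 0]]
    - [0.15, [-0.14, 0.19, -0.07], [0, 0, 0]]

```text
time_s: 19.7
ee_pos: [0.4473, -0.073, 0.2167]
orientation: [[0.001, -0.127, 0.992], [0.0, 0.992, 0.127], [-1.0, 0.0, 0.001]]
contact_force: [1.3, 0.5, 0.8]
finger_gap: 0.0725
```

Request:
step_arm:
  rows:
    - [0.15, [0, 0.045, -0.01], [0, 0, 0]]
    - [0.15, [0, 0.09, -0.012], [0, 0, 0]]
    - [0.15, [0, 0.135, -0.012], [0, 0, 0]]
    - [0.15, [0, 0.18, -0.01], [0, 0, 0]]
    - [0.15, [0, 0.225, -0.008], [0, 0, 0]]
    - [0.15, [0, 0.265, -0.004], [0, 0, 0]]
    - [0.15, [0, 0.29, -0.004], [0, 0, 0]]
    - [0.15, [0.02, 0.295, -0.004], [0, 0, 0]]
    - [0.15, [0.06, 0.295, -0.004], [0, 0, 0]]
    - [0.15, [0.1, 0.295, -0.004], [0, 0, 0]]
    - [0.15, [0.1, 0.295, -0.004], [0, 0, 0]]
    - [0.15, [0.1, 0.295, -0.004], [0, 0, 0]]

```text
time_s: 20.9
ee_pos: [0.4074, 0.218, 0.1171]
orientation: [[0.0, -0.129, 0.992], [-0.001, 0.992, 0.129], [-1.0, -0.001, 0.0]]
contact_force: [0.9, 0.4, 0.6]
finger_gap: 0.0724
```

Request:
step_arm:
  rows:
    - [0.15, [0.03, 0, 0], [0, 0, 0]]
    - [0.15, [0.055, 0, 0], [0, 0, 0]]
    - [0.15, [0.063, 0, 0], [0, 0, 0]]
    - [0.15, [0.063, 0, 0], [0, 0, 0]]
    - [0.25, [0.063, 0, 0], [0, 0, 0]]
    - [0.3, [0.063, 0, 0], [0, 0, 0]]
    - [0.5, [0.063, 0, 0], [0, 0, 0]]
    - [0.5, [0.063, 0, 0], [0, 0, 0]]
    - [0.5, [0.063, 0, 0], [0, 0, 0]]
    - [0.5, [0.055, 0, 0], [0, 0, 0]]
    - [0.5, [0.035, 0, 0], [0, 0, 0]]
    - [0.5, [0.0, 0, 0], [0, 0, 0]]
    - [0.5, [-0.04, 0, 0], [0, 0, 0]]
    - [0.5, [-0.08, 0, 0], [0, 0, 0]]
    - [0.5, [-0.1, -0.02, 0], [0, 0, 0]]
    - [0.5, [-0.105, -0.06, 0], [0, 0, 0]]
    - [0.5, [-0.105, -0.105, 0.0], [0, 0, 0]]
    - [0.5, [-0.105, -0.15, 0.0], [0, 0, 0]]
    - [0.5, [-0.105, -0.195, 0.0], [0, 0, 0]]
    - [0.5, [-0.105, -0.24, 0.0], [0, 0, 0]]

```text
time_s: 22.9
ee_pos: [0.4368, -0.0215, 0.2211]
orientation: [[-0.001, -0.129, 0.992], [0.001, 0.992, 0.129], [-1.0, 0.001, -0.001]]
contact_force: [1.4, -0.1, -2.3]
finger_gap: 0.053
```

Request:
step_arm:
  rows:
    - [0.5, [0, -0.04, 0.01], [0, 0, 0]]
    - [0.5, [0, -0.08, 0.03], [0, 0, 0]]
    - [0.5, [0, -0.115, 0.05], [0, 0, 0]]
    - [0.5, [0.02, -0.135, 0.062], [0, 0, 0]]
    - [0.5, [0.06, -0.139, 0.062], [0, 0, 0]]
    - [0.5, [0.1, -0.139, 0.062], [0, 0, 0]]
    - [0.5, [0.14, -0.139, 0.062], [0, 0, 0]]
    - [0.5, [0.17, -0.139, 0.062], [0, 0, 0]]
    - [0.5, [0.187, -0.139, 0.062], [0, 0, 0]]
    - [0.5, [0.192, -0.139, 0.062], [0, 0, 0]]
    - [0.5, [0.195, -0.139, 0.062], [0, 0, 0]]
    - [0.5, [0.195, -0.139, 0.062], [0, 0, 0]]
    - [0.32, [0.195, -0.139, 0.062], [0, 0, 0]]
    - [0.25, [0.195, -0.139, 0.062], [0, 0, 0]]
    - [0.15, [0.195, -0.139, 0.062], [0, 0, 0]]
    - [0.15, [0.195, -0.139, 0.062], [0, 0, 0]]
    - [0.15, [0.195, -0.139, 0.062], [0, 0, 0]]
    - [0.15, [0.17, -0.139, 0.062], [0, 0, 0]]
    - [0.15, [0.13, -0.139, 0.062], [0, 0, 0]]
    - [0.15, [0.09, -0.139, 0.062], [0, 0, 0]]

```text
time_s: 24.9
ee_pos: [0.5165, -0.1498, 0.1321]
orientation: [[-0.002, -0.129, 0.992], [-0.0, 0.992, 0.129], [-1.0, 0.0, -0.002]]
contact_force: [1.6, 0.4, 0.5]
finger_gap: 0.0724
```

Request:
step_arm:
  rows:
    - [0.1, [-0.04, 0, -0.01], [0, 0, 0]]
    - [0.1, [-0.075, 0.01, -0.03], [0, 0, 0]]
    - [0.1, [-0.1, 0.04, -0.06], [0, 0, 0]]
    - [0.1, [-0.12, 0.075, -0.08], [0, 0, 0]]
    - [0.1, [-0.12, 0.12, -0.088], [0, 0, 0]]
    - [0.1, [-0.12, 0.165, -0.088], [0, 0, 0]]
    - [0.1, [-0.12, 0.21, -0.088], [0, 0, 0]]
    - [0.1, [-0.12, 0.255, -0.088], [0, 0, 0]]
    - [0.1, [-0.12, 0.3, -0.088], [0, 0, 0]]
    - [0.1, [-0.12, 0.345, -0.088], [0, 0, 0]]
    - [0.1, [-0.12, 0.39, -0.088], [0, 0, 0]]
    - [0.1, [-0.12, 0.43, -0.088], [0, 0, 0]]
    - [0.1, [-0.12, 0.455, -0.088], [0, 0, 0]]
    - [0.1, [-0.12, 0.455, -0.088], [0, 0, 0]]
    - [0.1, [-0.12, 0.455, -0.088], [0, 0, 0]]

```text
time_s: 26.4
ee_pos: [0.3712, 0.2904, 0.251]
orientation: [[-0.0, -0.13, 0.992], [-0.001, 0.992, 0.13], [-1.0, -0.001, -0.001]]
contact_force: [-0.5, 0.2, 0.5]
finger_gap: 0.0771
```

Run:
```python
from h import *
s=manip.get_state(); print(s['time_s'],s['ee_pos'],np.round(s['orientation'],3).tolist(),s['contact_force'])
p=shot('wrist','w2')
for n in ['crumb_board','rusk_1','scraper_grip','hook_seat']: print(n,lm(p,n))
rects(p,'crumb_board',0.025,0.06);rects(p,'scraper_grip',.11,.15);rects(p,'slate',-.1,.1)
C=cloud(p); np.save('C2.npy',C)
# board frame profile
th=np.radians(96.6); O=np.array([.392,.307])
bx=np.array([np.cos(th),np.sin(th)]); by=np.array([-np.sin(th),np.cos(th)])
d=(C[...,:2]-O); X=d@bx; Y=d@by; Z=C[...,2]
for lo,hi in [(-.125,-.09),(-.05,0),(.02,.05),(.09,.13)]:
    for sgn in (1,-1):
        m=(X>lo)&(X<hi)&(abs(Y*sgn-.067)<.02)&(p['z_map']>0)
        print(lo,sgn,[(round(y*1000),round(float(np.median(Z[m&(abs(Y*sgn-y)<.0012)]))*1000,1)if (m&(abs(Y*sgn-y)<.0012)).any() else None) for y in np.arange(.055,.082,.002)])
```

```text
26.4 [0.37115573 0.29042414 0.2509813 ] [[-0.0, -0.13, 0.992], [-0.001, 0.992, 0.13], [-1.0, -0.001, -0.001]] [-0.52923209  0.17885942  0.52702997]
crumb_board [(0.81, [0.392, 0.307, -0.006])]
rusk_1 [(0.66, [0.356, 0.262, 0.033]), (0.65, [0.347, 0.34, 0.037]), (0.63, [0.423, 0.347, 0.032]), (0.56, [0.346, 0.299, 0.036])]
scraper_grip [(0.94, [0.549, 0.351, 0.125])]
hook_seat []
crumb_board 0.89 27743 c [385.1 358.2] s [156.6 383.9] a 6.6 zmed 0.033
scraper_grip 0.92 2406 c [539.6 347.6] s [ 31.1 120.3] a 2.0 zmed 0.1351
slate 0.55 1772 c [517.7 -71.4] s [127.4 141.4] a 82.9 zmed 0.0035
slate 0.35 4242 c [579.6 362.5] s [135.8 145.7] a 14.3 zmed 0.0425
-0.125 1 [(55, 32.7), (57, 32.6), (59, 32.6), (61, 32.9), (63, 32.6), (65, 42.9), (67, 43.4), (69, 43.4), (71, 42.3), (73, 29.9), (75, -851.2), (77, -851.8), (79, -851.3), (81, -851.0)]
-0.125 -1 [(55, 32.5), (57, 32.7), (59, 32.7), (61, 36.7), (63, 41.5), (65, 43.5), (67, 43.7), (69, 42.9), (71, None), (73, None), (75, None), (77, None), (79, None), (81, None)]
-0.05 1 [(55, 33.2), (57, 33.1), (59, 33.3), (61, 32.6), (63, 32.9), (65, 
[... 284 characters left out ...]
2 1 [(55, 33.7), (57, 32.9), (59, 32.6), (61, 32.6), (63, 32.9), (65, 42.9), (67, 43.9), (69, 43.8), (71, 37.9), (73, 0.7), (75, -0.9), (77, -1.0), (79, -1.1), (81, -1.1)]
0.02 -1 [(55, 32.9), (57, 32.9), (59, 33.0), (61, 35.9), (63, 41.5), (65, 43.7), (67, 43.5), (69, 43.2), (71, None), (73, None), (75, None), (77, None), (79, None), (81, None)]
0.09 1 [(55, 32.9), (57, 32.7), (59, 32.9), (61, 32.9), (63, 32.7), (65, 43.5), (67, 43.7), (69, 43.7), (71, 28.9), (73, 0.5), (75, -1.0), (77, -0.9), (79, -0.9), (81, -0.9)]
0.09 -1 [(55, 33.0), (57, 32.6), (59, 33.0), (61, 34.8), (63, 40.6), (65, 43.8), (67, 43.7), (69, 42.9), (71, 41.7), (73, 45.5), (75, 46.8), (77, None), (79, None), (81, None)]
```

View pics/w2.png

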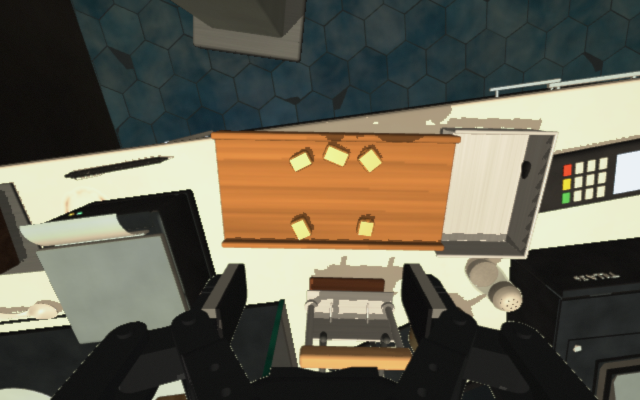

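The board shows clear rails (rows ~137 and ~245) and all five rusks. The scraper bar is at ~(355,358), and a green case edge is at ~(275,330). I'll check the case corner before reaching to the hooks.

Run:
```python
from h import *
C=np.load('C2.npy')
im=cv2.imread('pics/w2.png').astype(int)
g=(im[...,1]>im[...,2]+25)&(im[...,1]>60)
m=g.copy(); m[:290]=0; m[:, :230]=0; m[:,305:]=0
print(m.sum()); P=C[m]; print(np.round(P[::max(1,len(P)//12)],3).tolist())
p=shot('top','t1'); C=cloud(p); im=p['color'].astype(int)
m=(im[...,1]>im[...,0]+20)&(C[...,2]>.35); m[:,:230]=0;m[200:]=0; m[:,300:]=0
P=C[m]; print(len(P),np.round(P[np.argsort(P[:,0])][:8],3).tolist())
s=shot('side','s1'); print(lm(s,'hook_seat'),lm(s,'scraper_grip'))
a=p['color'][60:260,150:350]; b=s['color'][100:300,150:350]
cv2.imwrite('pics/cmb.png',cv2.resize(np.hstack([a,b]),None,fx=2,fy=2,interpolation=2)[:,:,::-1])
```

```text
0
[]
621 [[0.574, 0.253, 0.411], [0.574, 0.253, 0.416], [0.574, 0.253, 0.427], [0.574, 0.252, 0.387], [0.575, 0.253, 0.362], [0.575, 0.251, 0.368], [0.575, 0.255, 0.426], [0.575, 0.254, 0.374]]
[(0.84, [0.548, 0.346, 0.118])] [(0.74, [0.546, 0.351, 0.125])]
```

View pics/cmb.png

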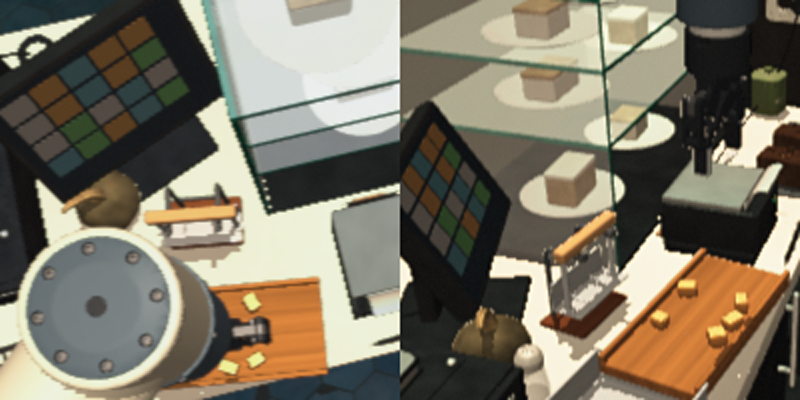

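Run:
```python
from h import *
p=shot('top'); C=cloud(p); z=C[...,2]
m=(C[...,0]>.5)&(C[...,0]<.8)&(C[...,1]>.3)&(C[...,1]<.62)&(z>.15)&(z<.5); P=C[m]
for x in np.arange(.5,.8,.03):
    q=P[(P[:,0]>x)&(P[:,0]<x+.03)]
    if len(q)>3: print(round(x,2),len(q),'y',np.round(np.percentile(q[:,1],[2,98]),3),'z',np.round(np.percentile(q[:,2],[2,98]),3))
```

```text
0.56 49 y [0.521 0.547] z [0.151 0.17 ]
0.59 527 y [0.489 0.565] z [0.152 0.241]
0.62 1065 y [0.454 0.579] z [0.153 0.275]
0.65 1180 y [0.415 0.568] z [0.154 0.275]
0.68 1158 y [0.376 0.528] z [0.154 0.275]
0.71 1143 y [0.337 0.49 ] z [0.154 0.275]
0.74 970 y [0.303 0.45 ] z [0.164 0.426]
0.77 487 y [0.301 0.415] z [0.224 0.428]
```

Request:
step_arm:
  rows:
    - [0.05, [0, 0, 0], [-0.14, 0, 0]]
    - [0.05, [0, 0.01, 0.01], [-0.28, 0, 0]]
    - [0.05, [0, 0.02, 0.02], [-0.42, 0, 0]]
    - [0.05, [0, 0.02, 0.03], [-0.56, 0, 0]]
    - [0.05, [0, 0.03, 0.04], [-0.7, 0, 0]]
    - [0.05, [0, 0.035, 0.04], [-0.84, 0, 0]]
    - [0.05, [0, 0.04, 0.05], [-0.98, 0, 0]]
    - [0.05, [0, 0.045, 0.06], [-1.12, 0, 0]]
    - [0.05, [0, 0.045, 0.07], [-1.26, 0, 0]]
    - [0.05, [0, 0.045, 0.08], [-1.4, 0, 0]]
    - [0.05, [0, 0.045, 0.08], [-1.545, 0, 0]]
    - [0.05, [0, 0.045, 0.08], [-1.545, 0, 0]]
    - [0.05, [0, 0.045, 0.08], [-1.545, 0, 0]]

```text
time_s: 28.35
ee_pos: [0.4449, 0.3451, 0.2512]
orientation: [[-0.0, -0.995, -0.099], [-0.0, -0.099, 0.995], [-1.0, 0.0, -0.0]]
contact_force: [-0.2, -0.4, 0.6]
finger_gap: 0.0808
```

Run:
```python
from h import *
s=manip.get_state(); print(s['time_s'],s['ee_pos'],np.round(s['orientation'],3).tolist(),s['contact_force'],np.round(s['q'],2))
p=shot('wrist','w3')
print(lm(p,'scraper_grip'),lm(p,'hook_seat'))
C=cloud(p)
for d in manip.trace(p,'scraper')[:1]+manip.trace(p,'scraper_grip')[:1]:
    P=C[d['region']]; P=P[(P[:,2]>.128)&(P[:,2]<.16)]
    print(len(P),cv2.minAreaRect((P[:,:2]*1000).astype(np.float32)),np.percentile(P,[1,50,99],axis=0).round(4).tolist())
```

```text
28.35 [0.44489639 0.34506148 0.25122227] [[-0.0, -0.995, -0.099], [-0.0, -0.099, 0.995], [-1.0, 0.0, -0.0]] [-0.17766847 -0.4405015   0.553055  ] [ 0.94  0.28  0.19 -0.   -1.48 -0.84]
[(0.56, [0.547, 0.35, 0.126])] [(0.65, [0.552, 0.35, 0.119])]
2997 ((544.3929443359375, 348.35211181640625), (17.706104278564453, 120.94269561767578), 5.791088581085205) [[0.5313, 0.2891, 0.1286], [0.5434, 0.3413, 0.1365], [0.5567, 0.4059, 0.1384]]
2994 ((539.8154907226562, 348.03448486328125), (27.081777572631836, 121.28629302978516), 6.094269752502441) [[0.5313, 0.2891, 0.1286], [0.5433, 0.3413, 0.1365], [0.5566, 0.406, 0.1384]]
```

Run:
```python
from h import *
p=shot('side'); C=cloud(p); P=C[(C[...,2]>.1)&(C[...,0]>.52)&(C[...,0]<.66)&(C[...,1]>.27)&(C[...,1]<.41)]
for x in np.arange(.52,.66,.01):
    q=P[(P[:,0]>x)&(P[:,0]<x+.01)]
    if len(q): print(round(x,2),len(q),'y',np.round(np.percentile(q[:,1],[2,98]),3),'zmax',np.round(q[:,2].max(),3))
```

```text
0.52 34 y [0.308 0.405] zmax 0.138
0.53 196 y [0.308 0.407] zmax 0.141
0.54 128 y [0.291 0.409] zmax 0.142
0.55 17 y [0.291 0.363] zmax 0.141
0.56 5 y [0.384 0.388] zmax 0.123
0.57 13 y [0.314 0.39 ] zmax 0.123
0.58 26 y [0.316 0.388] zmax 0.12
0.6 6 y [0.27  0.272] zmax 0.308
0.61 55 y [0.27  0.272] zmax 0.409
0.62 232 y [0.27  0.275] zmax 0.422
0.63 363 y [0.27  0.277] zmax 0.427
0.64 374 y [0.272 0.28 ] zmax 0.427
0.65 392 y [0.274 0.405] zmax 0.427
```

Request:
step_arm:
  rows:
    - [0.5, [0, -0.03, -0.003], [0, 0, 0]]
    - [0.53, [0, -0.06, -0.006], [0, 0, 0]]
    - [0.53, [0, -0.085, -0.0065], [0, 0, 0]]
    - [0.53, [0, -0.099, -0.0065], [0, 0, 0]]
    - [0.53, [0.02, -0.099, -0.0065], [0, 0, 0]]
    - [0.53, [0.05, -0.099, -0.0065], [0, 0, 0]]
    - [0.53, [0.07, -0.099, -0.0065], [0, 0, 0]]
    - [0.53, [0.07, -0.099, -0.0065], [0, 0, 0]]
    - [0.53, [0.07, -0.099, -0.0065], [0, 0, 0]]

```text
time_s: 29.55
ee_pos: [0.5444, 0.3488, 0.182]
orientation: [[0.001, -0.995, -0.103], [-0.0, -0.103, 0.995], [-1.0, -0.001, -0.0]]
contact_force: [0.5, 0.9, 0.8]
finger_gap: 0.0402
```

Run:
```python
from h import *
s=manip.get_state(); print(s['time_s'],s['ee_pos'],s['contact_force'],s['finger_gap'])
a=shot('wrist')['color'][:,100:540]; b=shot('side')['color'][60:310,130:380]
b=cv2.resize(b,(360,360)); b=np.vstack([b,np.zeros((40,360,3),np.uint8)])
cv2.imwrite('pics/cmb2.png',np.hstack([a,b])[:,:,::-1])
```

```text
29.55 [0.54438932 0.34875671 0.18199086] [0.53041933 0.86616524 0.81694918] 0.040188136530535996
```

View pics/cmb2.png

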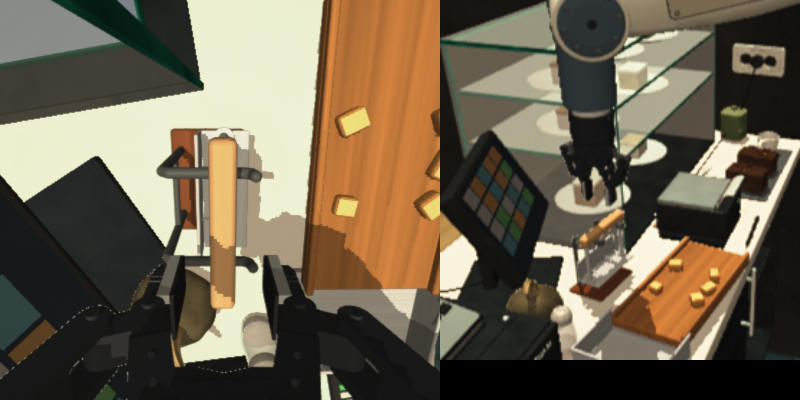

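The fingers straddle the bar, and a rear cross wire runs close behind it, so I'll narrow the gap and descend.

Request:
step_arm:
  rows:
    - [0.64, [0, 0, 0], [0, 0, 0]]
    - [0.64, [0, 0, 0], [0, 0, 0]]
    - [0.64, [0.02, 0, 0], [0, 0, 0]]
    - [0.64, [0.04, 0, 0], [0, 0, 0]]
    - [0.64, [0.055, 0, 0], [0, 0, 0]]
    - [0.64, [0.065, 0, 0], [0, 0, 0]]
    - [0.64, [0.072, 0, 0], [0, 0, 0]]
    - [0.64, [0.072, 0, 0], [0, 0, 0]]
    - [0.7, [0.072, 0, 0], [0, 0, 0]]
    - [0.75, [0.072, 0, 0], [0, 0, 0]]
    - [1.0, [0.072, 0, 0], [0, 0, 0]]
    - [1.0, [0.072, 0, 0], [0, 0, 0]]
    - [1.0, [0.072, 0, 0], [0, 0, 0]]
  force: 110

```text
time_s: 30.95
ee_pos: [0.5447, 0.3492, 0.1105]
orientation: [[0.002, -0.995, -0.103], [0.001, -0.103, 0.995], [-1.0, -0.002, 0.001]]
contact_force: [-1.4, -0.2, 4.9]
finger_gap: 0.0162
```

Request:
step_arm:
  rows:
    - [1.0, [-0.01, 0, 0], [0, 0, 0]]
    - [1.0, [-0.02, 0, 0], [0, 0, 0]]
    - [1.0, [-0.02, 0, 0], [0, 0, 0]]
    - [1.0, [-0.02, 0.02, 0], [0, 0, 0]]
    - [1.0, [-0.02, 0.045, 0], [0, 0, 0]]
    - [1.0, [-0.02, 0.07, 0], [0, 0, 0]]
    - [1.0, [-0.022, 0.095, 0], [0, 0, 0]]
    - [1.0, [-0.04, 0.11, 0], [0, 0, 0]]
    - [1.0, [-0.07, 0.13, -0.01], [0, 0, 0]]
    - [1.0, [-0.1, 0.15, -0.02], [-0.1, 0, 0]]
    - [1.0, [-0.12, 0.156, -0.04], [-0.23, 0, 0]]
    - [1.0, [-0.12, 0.156, -0.07], [-0.36, 0, 0]]
    - [1.0, [-0.12, 0.156, -0.1], [-0.5, 0, 0]]
    - [1.0, [-0.12, 0.156, -0.125], [-0.64, 0, 0]]
    - [1.0, [-0.12, 0.156, -0.138], [-0.78, 0, 0]]
    - [1.0, [-0.12, 0.156, -0.138], [-0.92, 0, 0]]
    - [1.0, [-0.12, 0.156, -0.138], [-1.06, 0, 0]]
    - [1.0, [-0.12, 0.156, -0.138], [-1.2, 0, 0]]
    - [1.0, [-0.12, 0.156, -0.138], [-1.34, 0, 0]]
    - [1.0, [-0.12, 0.156, -0.138], [-1.48, 0, 0]]

```text
time_s: 32.95
ee_pos: [0.4028, 0.1953, 0.229]
orientation: [[-0.001, 0.018, -1.0], [0.0, -1.0, -0.018], [-1.0, -0.0, 0.001]]
contact_force: [0.2, -0.7, -2.7]
finger_gap: 0.0166
```

Request:
step_arm:
  rows:
    - [1.0, [0, 0, 0], [-0.103, 0, 0]]
    - [1.0, [0, 0, 0], [-0.103, 0, 0]]
    - [1.0, [0, 0, 0], [-0.103, 0, 0]]
    - [1.0, [0, 0, 0], [-0.103, 0, 0]]

```text
time_s: 33.35
ee_pos: [0.403, 0.1954, 0.2292]
orientation: [[-0.0, 0.113, -0.994], [-0.0, -0.994, -0.113], [-1.0, 0.0, 0.0]]
contact_force: [-0.8, 1.0, -2.7]
finger_gap: 0.0159
```

Run:
```python
from h import *
s=manip.get_state(); print(s['time_s'],s['ee_pos'],np.round(s['orientation'],4).tolist(),s['contact_force'],s['finger_gap'],np.round(s['q'],2))
p=shot('top','t2')
for n in ['scraper','scraper_grip','rusk_1']: print(lm(p,n))
rects(p,'scraper_grip',.17,.23); rects(p,'crumb_board',.025,.06)
p2=shot('side','s2'); print(lm(p2,'scraper'),lm(p2,'scraper_grip')); rects(p2,'scraper_grip',.17,.23)
p3=shot('wrist')
a=p3['color'];b=p2['color'][100:300,200:400]
cv2.imwrite('pics/cmb3.png',np.hstack([cv2.resize(a[:,100:540],(440,400)),cv2.resize(b,(360,400))])[:,:,::-1])
```

```text
33.35 [0.4030304  0.19543722 0.22920981] [[-0.0002, 0.1129, -0.9936], [-0.0, -0.9936, -0.1129], [-1.0, 0.0, 0.0002]] [-0.82976113  1.04734571 -2.70680147] 0.01587671397820825 [ 0.8   0.05 -0.14 -0.   -1.38  0.88]
[(0.5, [0.402, 0.196, 0.158])]
[]
[]
crumb_board 0.73 564 c [391.1 359.6] s [132.4 389.4] a 2.1 zmed 0.0389
[(0.62, [0.408, 0.196, 0.155])] [(0.89, [0.404, 0.196, 0.245])]
scraper_grip 0.55 512 c [401.7 207.5] s [114.7  30.7] a 7.3 zmed 0.1886
```

View pics/cmb3.png

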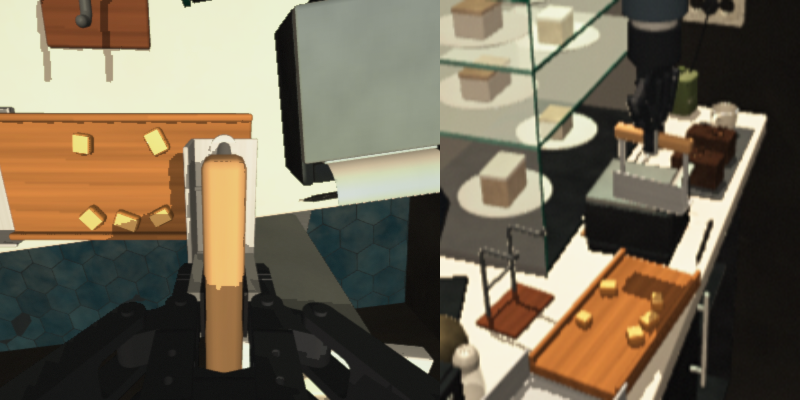

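```bash
cat >> h.py <<'E'
th=np.radians(96.6); O=np.array([.391,.307])
bx=np.array([np.cos(th),np.sin(th)]); by=np.array([-np.sin(th),np.cos(th)])
def bd(P):
    d=np.asarray(P)[...,:2]-O; return d@bx, d@by
E
python3 - <<'E'
from h import *
p=shot('wrist'); C=cloud(p); X,Y=bd(C); Z=C[...,2]; s=manip.get_state()
print('tcp',bd(s['ee_pos']),s['ee_pos'][2])
for lo,hi in [(.24,.26),(.225,.24),(.19,.22),(.15,.18),(.16,.17)]:
    m=(Z>lo)&(Z<hi)&(p['z_map']>0)&(X>-.16)&(X<-.07)&(abs(Y)<.09)
    if m.sum()>5: print(lo,m.sum(),'X',np.percentile(X[m],[1,99]).round(4),'Y',np.percentile(Y[m],[0.5,99.5]).round(4),'Z',np.percentile(Z[m],[5,50,95]).round(4))
m=(p['z_map']>0)&(X>-.1)&(X<.1)
for sg in (1,-1):
  print([(round(y*1000),round(float(np.median(Z[m&(abs(Y*sg-y)<.0012)]))*1000,1) if (m&(abs(Y*sg-y)<.0012)).any() else None) for y in np.arange(.055,.078,.002)])
m=(abs(Y)<.05)&(abs(Z-.033)<.006)&(p['z_map']>0); print('board X min',np.percentile(X[m],[0,.2,1]))
E
```

```text
tcp (np.float64(-0.11217162447736363), np.float64(0.0007806421290347535)) 0.22927112444672545
0.24 10012 X [-0.1312 -0.0914] Y [-0.0615  0.0402] Z [0.2477 0.2553 0.2566]
0.225 280 X [-0.132  -0.0906] Y [-0.0109 -0.0055] Z [0.2316 0.2369 0.2398]
0.19 802 X [-0.1137 -0.0883] Y [-0.0583  0.0138] Z [0.1914 0.1973 0.1991]
0.15 2836 X [-0.1339 -0.091 ] Y [-0.0606  0.0263] Z [0.1577 0.1589 0.1732]
0.16 534 X [-0.1317 -0.0909] Y [-0.0612  0.0238] Z [0.1602 0.1629 0.1686]
[(55, 33.2), (57, 33.0), (59, 33.2), (61, 33.0), (63, 37.7), (65, 43.4), (67, 44.1), (69, 43.8), (71, 42.6), (73, None), (75, None), (77, None)]
[(55, 33.2), (57, 33.3), (59, 33.1), (61, 33.0), (63, 42.9), (65, 43.7), (67, 43.9), (69, 43.6), (71, 29.5), (73, -0.8), (75, -0.8), (77, -0.8)]
board X min [-0.44550095 -0.44265754 -0.44141808]
```

Request:
step_arm:
  rows:
    - [1.0, [0.03, 0, 0.001], [0, 0, 0]]
    - [1.0, [0.07, 0, 0.001], [0, 0, 0]]
    - [1.0, [0.1, 0, 0.001], [0, 0, 0]]
    - [1.0, [0.115, 0, 0.001], [0, 0, 0]]
    - [1.0, [0.12, 0, 0.001], [0, 0, 0]]
    - [1.0, [0.12, 0, 0.001], [0, 0, 0]]
    - [1.0, [0.12, 0, 0.001], [0, 0, 0]]

```text
time_s: 34.65
ee_pos: [0.4029, 0.1959, 0.1104]
orientation: [[0.002, 0.115, -0.993], [0.001, -0.993, -0.115], [-1.0, -0.001, -0.002]]
contact_force: [0.5, -0.4, -2.3]
finger_gap: 0.016
```

Run:
```python
from h import *
for i in range(3):
    s=manip.get_state(); print(s['ee_pos'].round(5),s['contact_force'].round(2),s['ft_torque'].round(3)); shot('side')
p=shot('wrist'); C=cloud(p); X,Y=bd(C); Z=C[...,2]; print('tcp',bd(s['ee_pos']))
m=(p['z_map']>0)&(X>-.13)&(X<-.09)
for lo,hi in [(.12,.14),(.036,.05)]:
    q=m&(Z>lo)&(Z<hi)&(Y<0); print(lo,np.percentile(Y[q],[.5,1,2]).round(4),np.percentile(Z[q],[5,50,95]).round(4))
```

```text
[0.40291 0.19592 0.11041] [ 0.53 -0.41 -2.33] [-0.058  0.012  0.014]
[0.40294 0.196   0.11052] [ 0.11 -0.33 -2.35] [-0.03  -0.038  0.028]
[0.40283 0.19596 0.11046] [ 0.35 -0.13 -2.99] [ 0.002 -0.011  0.012]
tcp (np.float64(-0.11166721641345353), np.float64(0.0010121137962919532))
0.12 [-0.0611 -0.061  -0.0608] [0.1267 0.1363 0.1377]
0.036 [-0.0704 -0.0704 -0.0704] [0.0389 0.0409 0.0453]
```

Request:
step_arm:
  rows:
    - [1.0, [0.002, 0, 0], [0, 0, 0]]
    - [1.0, [0.004, 0, 0], [0, 0, 0]]
    - [1.0, [0.005, 0, 0], [0, 0, 0]]
    - [1.0, [0.006, 0, 0], [0, 0, 0]]
    - [1.0, [0.006, 0, 0], [0, 0, 0]]
    - [1.0, [0.006, 0, 0], [0, 0, 0]]

```text
time_s: 35.45
ee_pos: [0.4025, 0.1956, 0.1038]
orientation: [[0.001, 0.115, -0.993], [0.001, -0.993, -0.115], [-1.0, -0.001, -0.001]]
contact_force: [-1.7, 0.4, 4.1]
finger_gap: 0.0161
```

Run:
```python
from h import *
for i in range(3):
    s=manip.get_state(); print(s['ee_pos'].round(5),s['contact_force'].round(2),s['ft_torque'].round(3)); shot('side')
```

```text
[0.40247 0.19564 0.10379] [-1.68  0.44  4.08] [0.119 0.422 0.013]
[0.40247 0.19564 0.10375] [-0.16  0.15  4.17] [ 0.073  0.439 -0.014]
[0.40247 0.19564 0.1037 ] [-1.24  0.14  3.92] [0.177 0.375 0.017]
```

Request:
step_arm:
  rows:
    - [1.0, [0.0005, 0, 0], [0, -0.002, 0]]
    - [1.0, [0.001, 0, 0], [0, -0.004, 0]]
    - [1.0, [0.0015, 0, 0], [0, -0.005, 0]]
    - [1.0, [0.0015, 0, 0], [0, -0.005, 0]]
    - [1.0, [0.0015, 0, 0], [0, -0.005, 0]]

```text
time_s: 36.1
ee_pos: [0.4024, 0.1956, 0.1023]
orientation: [[-0.004, 0.115, -0.993], [0.0, -0.993, -0.115], [-1.0, -0.001, 0.004]]
contact_force: [-3.1, 0.7, 7.4]
finger_gap: 0.0159
```

Run:
```python
from h import *
for i in range(3):
    s=manip.get_state(); print(s['ee_pos'].round(5),s['contact_force'].round(2),s['ft_torque'].round(3)); shot('side')
print(s['orientation'].round(4).tolist())
p=shot('top'); print(lm(p,'rusk_1'))
```

```text
[0.40242 0.19564 0.10235] [-3.07  0.74  7.36] [ 0.153  0.855 -0.002]
[0.40238 0.19562 0.10232] [-1.94  1.52  6.72] [0.152 0.853 0.019]
[0.40238 0.19562 0.10235] [-3.42  0.4   7.17] [ 0.175  0.808 -0.006]
[[-0.0042, 0.1152, -0.9933], [0.0, -0.9933, -0.1152], [-1.0, -0.0005, 0.0042]]
[]
```

Load is about 10 N on the board and reasonably even. I'll start the stroke.

Request:
step_arm:
  rows:
    - [1.0, [0, -0.001, 0], [0, 0, 0]]
    - [1.0, [0, -0.003, 0], [0, 0, 0]]
    - [1.0, [0, -0.006, 0], [0, 0, 0]]
    - [1.0, [0, -0.01, 0], [0, 0, 0]]
    - [1.0, [0, -0.014, 0], [0, 0, 0]]
    - [1.0, [0, -0.018, 0], [0, 0, 0]]
    - [1.0, [0, -0.022, 0], [0, 0, 0]]
    - [1.0, [0, -0.026, 0], [0, 0, 0]]
    - [1.0, [0, -0.03, 0], [0, 0, 0]]
    - [1.0, [0, -0.034, 0], [0, 0, 0]]

```text
time_s: 37.35
ee_pos: [0.3988, 0.2273, 0.1023]
orientation: [[-0.004, 0.115, -0.993], [-0.005, -0.993, -0.115], [-1.0, 0.004, 0.005]]
contact_force: [0.5, -7.0, 8.4]
finger_gap: 0.0164
```

Run:
```python
from h import *
s=manip.get_state(); print(s['ee_pos'].round(5),s['contact_force'].round(2),s['ft_torque'].round(3),s['finger_gap'],bd(s['ee_pos']),s['orientation'].round(4).tolist())
```

```text
[0.39875 0.22727 0.10229] [ 0.52 -7.01  8.37] [-2.545 -0.395 -0.065] 0.016404251163511033 (np.float64(-0.0800893104296827), np.float64(0.0014648092930588936)) [[-0.0042, 0.1155, -0.9933], [-0.0047, -0.9933, -0.1155], [-1.0, 0.0041, 0.0047]]
```

Request:
step_arm:
  rows:
    - [1.0, [0, -0.004, 0], [0, 0, 0]]
    - [1.0, [0, -0.008, 0], [0, 0, 0]]
    - [1.0, [0, -0.012, 0], [0, 0, 0]]
    - [1.0, [0, -0.016, 0], [0, 0, 0]]
    - [1.0, [0, -0.02, 0], [0, 0, 0]]
    - [1.0, [0, -0.024, 0], [0, 0, 0]]
    - [1.0, [0, -0.028, 0], [0, 0, 0]]
    - [1.0, [0, -0.032, 0], [0, 0, 0]]
    - [1.0, [0, -0.036, 0], [0, 0, 0]]
    - [1.0, [0, -0.04, 0], [0, 0, 0]]
    - [1.0, [0, -0.044, 0], [0, 0, 0]]
    - [1.0, [0, -0.048, 0], [0, 0, 0]]
    - [1.0, [0, -0.052, 0], [0, 0, 0]]
    - [1.0, [0, -0.056, 0], [0, 0, 0]]
    - [1.0, [0, -0.06, 0], [0, 0, 0]]
    - [1.0, [0, -0.064, 0], [0, 0, 0]]

```text
time_s: 38.95
ee_pos: [0.3914, 0.2906, 0.1022]
orientation: [[-0.004, 0.115, -0.993], [-0.005, -0.993, -0.115], [-1.0, 0.005, 0.005]]
contact_force: [1.1, -7.1, 8.2]
finger_gap: 0.0159
```

Run:
```python
from h import *
s=manip.get_state(); print(s['ee_pos'].round(5),s['contact_force'].round(2),s['ft_torque'].round(3),s['finger_gap'],bd(s['ee_pos']),s['orientation'].round(4).tolist())
p=shot('side'); a=p['color'][150:350,200:400]; w=shot('wrist')['color'][:,100:500]
cv2.imwrite('pics/cmb4.png',np.hstack([cv2.resize(a,(400,400)),w])[:,:,::-1])
```

```text
[0.39145 0.29055 0.1022 ] [ 1.11 -7.08  8.21] [-2.6   -0.387 -0.064] 0.015893176972709765 (np.float64(-0.016387960532007754), np.float64(0.0014455482429988305)) [[-0.0043, 0.1153, -0.9933], [-0.0052, -0.9933, -0.1153], [-1.0, 0.0047, 0.0048]]
```

View pics/cmb4.png

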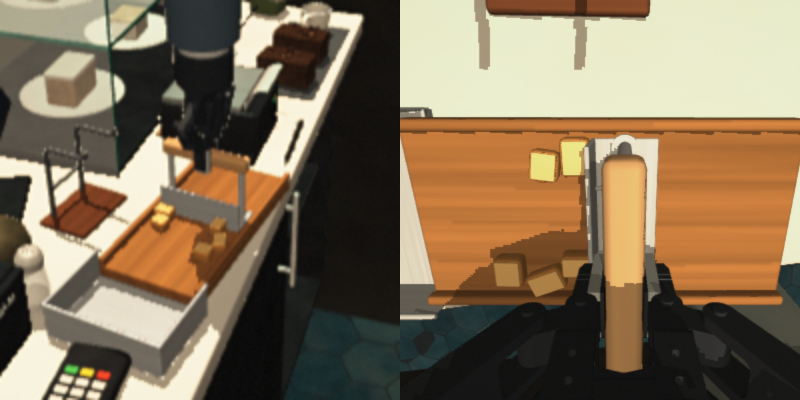

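The sweep is working: all five rusks are ahead of the blade and the foot is flat. Continuing.

Request:
step_arm:
  rows:
    - [1.0, [0, -0.004, 0], [0, 0, 0]]
    - [1.0, [0, -0.008, 0], [0, 0, 0]]
    - [1.0, [0, -0.012, 0], [0, 0, 0]]
    - [1.0, [0, -0.016, 0], [0, 0, 0]]
    - [1.0, [0, -0.02, 0], [0, 0, 0]]
    - [1.0, [0, -0.024, 0], [0, 0, 0]]
    - [1.0, [0, -0.028, 0], [0, 0, 0]]
    - [1.0, [0, -0.032, 0], [0, 0, 0]]
    - [1.0, [0, -0.036, 0], [0, 0, 0]]
    - [1.0, [0, -0.04, 0], [0, 0, 0]]
    - [1.0, [0, -0.044, 0], [0, 0, 0]]
    - [1.0, [0, -0.048, 0], [0, 0, 0]]
    - [1.0, [0, -0.052, 0], [0, 0, 0]]
    - [1.0, [0, -0.056, 0], [0, 0, 0]]
    - [1.0, [0, -0.06, 0], [0, 0, 0]]
    - [1.0, [0, -0.064, 0], [0, 0, 0]]
    - [1.0, [0, -0.068, 0], [0, 0, 0]]
    - [1.0, [0, -0.072, 0], [0, 0, 0]]
    - [1.0, [0, -0.076, 0], [0, 0, 0]]

```text
time_s: 40.95
ee_pos: [0.3828, 0.3658, 0.1022]
orientation: [[-0.004, 0.115, -0.993], [-0.006, -0.993, -0.115], [-1.0, 0.005, 0.005]]
contact_force: [0.5, -7.0, 9.2]
finger_gap: 0.0161
```

Request:
step_arm:
  rows:
    - [1.0, [0, -0.004, 0], [0, 0, 0]]
    - [1.0, [0, -0.008, 0], [0, 0, 0]]
    - [1.0, [0, -0.012, 0], [0, 0, 0]]
    - [1.0, [0, -0.016, 0], [0, 0, 0]]
    - [1.0, [0, -0.02, 0], [0, 0, 0]]
    - [1.0, [0, -0.024, 0], [0, 0, 0]]
    - [1.0, [0, -0.028, 0], [0, 0, 0]]
    - [1.0, [0, -0.032, 0], [0, 0, 0]]
    - [1.0, [0, -0.036, 0], [0, 0, 0]]
    - [1.0, [0, -0.04, 0], [0, 0, 0]]
    - [1.0, [0, -0.044, 0], [0, 0, 0]]
    - [1.0, [0, -0.048, 0], [0, 0, 0]]
    - [1.0, [0, -0.052, 0], [0, 0, 0]]
    - [1.0, [0, -0.056, 0], [0, 0, 0]]
    - [1.0, [0, -0.06, 0], [0, 0, 0]]
    - [1.0, [0, -0.063, 0], [0, 0, 0]]
    - [1.0, [0, -0.065, 0], [0, 0, 0]]
    - [1.0, [0, -0.065, 0], [0, 0, 0]]

```text
time_s: 42.75
ee_pos: [0.3755, 0.4308, 0.1022]
orientation: [[-0.004, 0.115, -0.993], [-0.005, -0.993, -0.115], [-1.0, 0.004, 0.004]]
contact_force: [0.2, -7.0, 8.8]
finger_gap: 0.016
```

Run:
```python
from h import *
s=manip.get_state(); print(s['ee_pos'].round(5),s['contact_force'].round(2),s['ft_torque'].round(3),s['finger_gap'],bd(s['ee_pos']),s['orientation'].round(4).tolist())
p=shot('side'); print([(a,np.round(bd(b),3),b[2]) for a,b in lm(p,'rusk_1')])
p=shot('top'); print([(a,np.round(bd(b),3),b[2]) for a,b in lm(p,'rusk_1')])
p=shot('wrist'); print([(a,np.round(bd(b),3),b[2]) for a,b in lm(p,'rusk_1')])
```

```text
[0.37552 0.43075 0.10224] [ 0.22 -6.96  8.82] [-2.441 -0.413 -0.033] 0.015986321832776894 (np.float64(0.1247101394636372), np.float64(0.0011557891950877905)) [[-0.0038, 0.1152, -0.9933], [-0.0049, -0.9933, -0.1152], [-1.0, 0.0045, 0.0044]]
[(0.67, array([0.147, 0.007]), 0.015), (0.58, array([ 0.147, -0.04 ]), 0.018), (0.54, array([0.176, 0.053]), 0.016), (0.48, array([ 0.157, -0.051]), 0.022), (0.38, array([0.146, 0.031]), 0.018)]
[(0.38, array([0.179, 0.051]), 0.019)]
[(0.9, array([0.174, 0.054]), 0.02), (0.87, array([ 0.157, -0.045]), 0.024), (0.77, array([0.143, 0.007]), 0.018), (0.49, array([0.143, 0.035]), 0.015)]
```

Request:
step_arm:
  rows:
    - [1.0, [-0.003, 0, 0], [0, 0, 0]]
    - [1.0, [-0.008, 0, 0], [0, 0, 0]]
    - [1.0, [-0.02, 0, 0], [0, 0.002, 0]]
    - [1.0, [-0.05, 0, 0], [0, 0.005, 0]]
    - [1.0, [-0.09, 0.02, 0], [0, 0.005, 0]]
    - [1.0, [-0.12, 0.06, 0], [0, 0.005, 0]]
    - [1.0, [-0.127, 0.1, 0], [0, 0.005, 0]]
    - [1.0, [-0.127, 0.14, 0], [0, 0.005, 0]]
    - [1.0, [-0.127, 0.16, 0], [0, 0.005, 0]]
    - [1.0, [-0.127, 0.16, 0], [0, 0.005, 0]]

```text
time_s: 44.05
ee_pos: [0.3935, 0.272, 0.2293]
orientation: [[-0.0, 0.113, -0.994], [0.001, -0.994, -0.113], [-1.0, -0.001, 0.0]]
contact_force: [0.1, 0.4, -2.5]
finger_gap: 0.0163
```

Run:
```python
from h import *
s=manip.get_state(); print(s['ee_pos'].round(5),s['contact_force'].round(2),s['finger_gap'],s['orientation'].round(4).tolist())
for c in ['side','top','wrist']:
    p=shot(c); print([(a,np.round(bd(b),3),b[2]) for a,b in lm(p,'rusk_1')])
    if c=='side': a=p['color'][150:350,180:400]
    if c=='wrist': w=p['color'][:,100:500]
cv2.imwrite('pics/cmb5.png',np.hstack([cv2.resize(a,(400,400)),w])[:,:,::-1])
```

```text
[0.39354 0.27198 0.22932] [ 0.1   0.44 -2.46] 0.01628196198088414 [[-0.0001, 0.1128, -0.9936], [0.0005, -0.9936, -0.1128], [-1.0, -0.0005, 0.0]]
[(0.65, array([0.147, 0.006]), 0.015), (0.63, array([0.175, 0.054]), 0.02), (0.59, array([ 0.156, -0.05 ]), 0.019), (0.51, array([ 0.152, -0.038]), 0.014), (0.44, array([0.146, 0.032]), 0.015)]
[]
[(0.82, array([ 0.156, -0.046]), 0.02), (0.79, array([0.146, 0.004]), 0.013), (0.76, array([0.173, 0.052]), 0.021), (0.71, array([0.143, 0.038]), 0.017), (0.6, array([ 0.147, -0.036]), 0.012)]
```

View pics/cmb5.png

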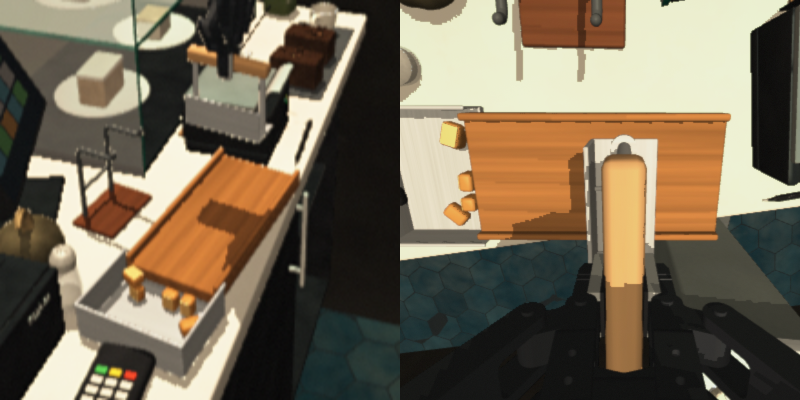

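All five rusks lie in the tray and the board is clean. Now I'll rehang the scraper.

Request:
step_arm:
  rows:
    - [1.0, [0, -0.01, -0.01], [0.14, 0, 0]]
    - [1.0, [0, -0.02, -0.02], [0.28, 0, 0]]
    - [1.0, [0, -0.03, -0.03], [0.42, 0, 0]]
    - [1.0, [0, -0.04, -0.04], [0.56, 0, 0]]
    - [1.0, [0, -0.05, -0.049], [0.7, 0, 0]]
    - [1.0, [0, -0.061, -0.049], [0.84, 0, 0]]
    - [1.0, [0, -0.061, -0.049], [0.98, 0, 0]]
    - [1.0, [0, -0.061, -0.049], [1.12, 0, 0]]
    - [1.0, [0, -0.061, -0.049], [1.26, 0, 0]]
    - [1.0, [0, -0.061, -0.049], [1.4, 0, 0]]
    - [1.0, [0, -0.061, -0.049], [1.53, 0, 0]]
    - [1.0, [0.05, -0.061, -0.049], [1.58, 0, 0]]
    - [1.0, [0.09, -0.061, -0.049], [1.58, 0, 0]]
    - [1.0, [0.096, -0.061, -0.049], [1.58, 0, 0]]
    - [1.0, [0.096, -0.061, -0.049], [1.58, 0, 0]]
    - [1.0, [0.096, -0.061, -0.049], [1.58, 0, 0]]

```text
time_s: 45.95
ee_pos: [0.4366, 0.3415, 0.1352]
orientation: [[0.003, -0.994, -0.107], [0.002, -0.107, 0.994], [-1.0, -0.004, 0.002]]
contact_force: [0.1, 0.7, -1.9]
finger_gap: 0.0163
```

Run:
```python
from h import *
s=manip.get_state(); print(s['time_s'],s['ee_pos'].round(5),s['contact_force'].round(2),s['finger_gap'],s['orientation'].round(4).tolist())
p=shot('side','s6'); print(lm(p,'scraper_grip'),lm(p,'hook_seat'),lm(p,'hook_stand')); rects(p,'scraper_grip',.13,.18)
C=cloud(p)
P=C[(C[...,2]>.105)&(C[...,2]<.135)&(C[...,0]>.5)&(C[...,0]<.6)&(C[...,1]>.29)&(C[...,1]<.41)]
for sl in (0,1):
    q=P[(P[:,1]>.347)==bool(sl)]; print(len(q),np.percentile(q,[1,50,99],axis=0).round(3).tolist())
cv2.imwrite('pics/s6.png',cv2.resize(p['color'][140:290,190:390],None,fx=3,fy=3)[:,:,::-1])
```

```text
45.95 [0.43665 0.34152 0.13518] [ 0.05  0.7  -1.93] 0.016298934068660093 [[0.0033, -0.9943, -0.1068], [0.0023, -0.1068, 0.9943], [-1.0, -0.0035, 0.0019]]
[(0.63, [0.436, 0.344, 0.152])] [(0.85, [0.549, 0.348, 0.121]), (0.59, [0.568, -0.352, 0.007])] [(0.6, [0.544, 0.346, -0.001])]
scraper_grip 0.68 186 c [435.3 346.2] s [ 19.5 112.3] a 10.7 zmed 0.1609
73 [[0.523, 0.309, 0.106], [0.557, 0.315, 0.119], [0.589, 0.322, 0.13]]
82 [[0.516, 0.375, 0.106], [0.548, 0.382, 0.119], [0.586, 0.387, 0.13]]
```

View pics/s6.png

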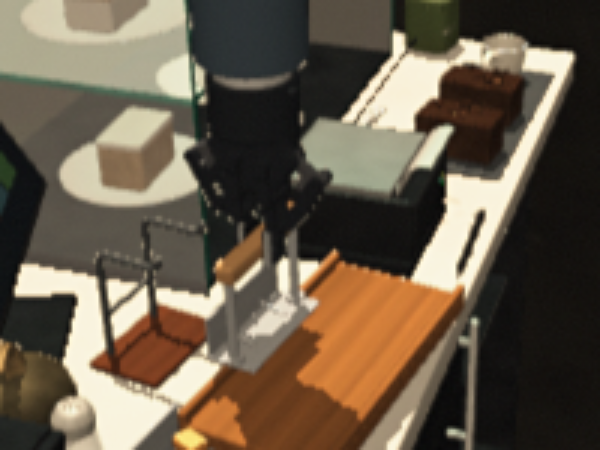

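Request:
step_arm:
  rows:
    - [1.0, [0.003, -0.01, -0.001], [0, 0, 0]]
    - [1.0, [0.003, -0.03, -0.002], [0, 0, 0]]
    - [1.0, [0.003, -0.05, -0.003], [0, 0, 0]]
    - [1.0, [0.003, -0.07, -0.004], [0, 0, 0]]
    - [1.0, [0.003, -0.085, -0.004], [0, 0, 0]]
    - [1.0, [0.003, -0.1, -0.004], [0, 0, 0]]
    - [1.0, [0.003, -0.107, -0.004], [0, 0, 0]]
    - [1.0, [0.003, -0.107, -0.004], [0, 0, 0]]
    - [1.0, [0.003, -0.107, -0.004], [0, 0, 0]]

```text
time_s: 47.1
ee_pos: [0.5419, 0.3473, 0.1296]
orientation: [[-0.001, -0.994, -0.106], [-0.0, -0.106, 0.994], [-1.0, 0.001, -0.0]]
contact_force: [-0.2, 0.5, -2.5]
finger_gap: 0.016
```

Request:
step_arm:
  rows:
    - [1.0, [0.005, -0.002, 0.001], [0, 0, 0]]
    - [1.0, [0.01, -0.003, 0.001], [0, 0, 0]]
    - [1.0, [0.015, -0.003, 0.001], [0, 0, 0]]
    - [1.0, [0.018, -0.003, 0.001], [0, 0, 0]]
    - [1.0, [0.019, -0.003, 0.001], [0, 0, 0]]
    - [1.0, [0.019, -0.003, 0.001], [0, 0, 0]]
    - [1.0, [0.019, -0.003, 0.001], [0, 0, 0]]

```text
time_s: 47.8
ee_pos: [0.5451, 0.3489, 0.1108]
orientation: [[0.0, -0.994, -0.106], [0.0, -0.106, 0.994], [-1.0, -0.0, 0.0]]
contact_force: [-0.0, 0.1, -2.4]
finger_gap: 0.016
```

Run:
```python
from h import *
s=manip.get_state(); print(s['ee_pos'].round(5),s['contact_force'].round(2),s['ft_torque'].round(3))
p=shot('side'); print(lm(p,'scraper_grip'),lm(p,'hook_seat'))
cv2.imwrite('pics/s7.png',cv2.resize(p['color'][160:290,190:320],None,fx=3,fy=3)[:,:,::-1])
```

```text
[0.5451  0.34886 0.11083] [-0.04  0.07 -2.44] [ 0.011  0.062 -0.035]
[(0.95, [0.544, 0.348, 0.125]), (0.43, [0.366, 0.452, 0.014])] [(0.68, [0.55, 0.342, 0.121]), (0.26, [0.546, 0.348, 0.126])]
```

Request:
step_arm:
  rows:
    - [1.0, [0.001, 0, 0], [0, 0, 0]]
    - [1.0, [0.001, 0, 0], [0, 0, 0]]
    - [1.0, [0.001, 0, 0], [0, 0, 0]]

```text
time_s: 48.25
ee_pos: [0.5452, 0.3489, 0.1106]
orientation: [[0.001, -0.994, -0.106], [0.0, -0.106, 0.994], [-1.0, -0.001, 0.0]]
contact_force: [-2.6, -1.1, 4.5]
finger_gap: 0.0163
```

Request:
step_arm:
  rows:
    - [1.0, [0.0005, 0, 0], [0, 0, 0]]
    - [1.0, [0.001, 0, 0], [0, 0, 0]]
    - [1.0, [0.001, 0, 0], [0, 0, 0]]

```text
time_s: 48.55
ee_pos: [0.5452, 0.3489, 0.1105]
orientation: [[0.001, -0.994, -0.106], [0.001, -0.106, 0.994], [-1.0, -0.001, 0.001]]
contact_force: [-4.7, -1.8, 9.0]
finger_gap: 0.0167
```

Resting on both hooks, with the push on them rising. I'll ease off, release with a narrow opening and lift away.

Request:
step_arm:
  rows:
    - [1.0, [-0.0015, 0, 0], [0, 0, 0]]
    - [1.0, [-0.0015, 0, 0], [0, 0, 0]]
    - [0.75, [-0.0015, 0, 0], [0, 0, 0]]
    - [0.7, [-0.0015, 0, 0], [0, 0, 0]]
    - [0.64, [-0.0015, 0, 0], [0, 0, 0]]
    - [0.64, [-0.0015, 0, 0], [0, 0, 0]]
    - [0.64, [-0.0015, 0, 0], [0, 0, 0]]
    - [0.64, [-0.01, 0, 0], [0, 0, 0]]
    - [0.64, [-0.02, 0, 0], [0, 0, 0]]
    - [0.64, [-0.04, 0, 0], [0, 0, 0]]
    - [0.64, [-0.07, 0, 0], [0, 0, 0]]
    - [0.5, [-0.1, 0.02, 0], [0, 0, 0]]
    - [0.15, [-0.11, 0.06, 0], [0, 0, 0]]
    - [0.15, [-0.11, 0.1, -0.02], [0, 0, 0]]
    - [0.15, [-0.11, 0.11, -0.06], [0, 0, 0]]
    - [0.15, [-0.11, 0.11, -0.1], [0, 0, 0]]
    - [0.15, [-0.11, 0.11, -0.1], [0, 0, 0]]

```text
time_s: 50.25
ee_pos: [0.4462, 0.2346, 0.2212]
orientation: [[0.003, -0.995, -0.104], [0.001, -0.104, 0.995], [-1.0, -0.003, 0.001]]
contact_force: [0.7, 0.3, 0.7]
finger_gap: 0.0723
```

Run:
```python
from h import *
s=manip.get_state(); print(s['time_s'],s['ee_pos'].round(5),s['orientation'].round(3).tolist(),s['contact_force'].round(2),s['finger_gap'])
p=shot('side'); print(lm(p,'scraper_grip'),lm(p,'hook_seat'),lm(p,'hook_stand')); rects(p,'scraper_grip',.12,.15)
rects(p,'cake_1',.05,.075)
w=shot('top'); rects(w,'cake_1',.05,.075); rects(w,'espresso_cup',.045,.065); print(lm(w,'espresso_cup'),lm(w,'cake_1'))
a=cv2.resize(p['color'][150:290,190:330],(400,400)); b=cv2.resize(w['color'][100:240,380:520],(400,400))
cv2.imwrite('pics/cmb8.png',np.hstack([a,b])[:,:,::-1])
```

```text
50.25 [0.44621 0.23464 0.22118] [[0.003, -0.995, -0.104], [0.001, -0.104, 0.995], [-1.0, -0.003, 0.001]] [0.72 0.26 0.66] 0.0723098453137469
[(0.7, [0.546, 0.348, 0.129])] [(0.58, [0.551, 0.345, 0.12]), (0.29, [0.547, 0.345, 0.0])] [(0.86, [0.549, 0.342, -0.0]), (0.65, [0.518, -0.144, 0.006])]
scraper_grip 0.96 268 c [534.9 348.9] s [ 28.8 120.8] a 6.2 zmed 0.1366
cake_1 0.95 198 c [ 538.9 -220.7] s [115.8  97.4] a 88.7 zmed 0.0584
cake_1 0.79 218 c [ 512.5 -146.6] s [96.5 54.8] a 7.9 zmed 0.0587
cake_1 0.71 600 c [ 515.4 -147.2] s [98.  51.9] a 7.3 zmed 0.0578
cake_1 0.67 644 c [ 541.7 -250.6] s [99.1 57.4] a 8.9 zmed 0.0577
espresso_cup 0.77 178 c [ 573.1 -358.5] s [78.7 60.9] a 60.5 zmed 0.0552
[(0.85, [0.571, -0.356, 0.008])] [(0.74, [0.514, -0.154, 0.007])]
```

View pics/cmb8.png

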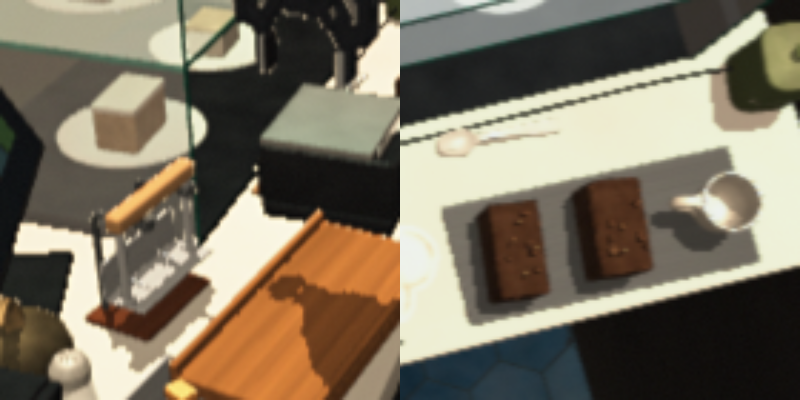

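The scraper hangs on both hooks. On the slate (right crop) both slices and the cup stand upright. Now I'll bring them back, near slice first.

Request:
step_arm:
  rows:
    - [0.15, [0, 0.01, -0.03], [0.13, 0, 0]]
    - [0.15, [0, 0.015, -0.07], [0.26, 0, 0]]
    - [0.15, [0, 0.015, -0.11], [0.39, 0, 0]]
    - [0.15, [0, 0.015, -0.155], [0.52, 0, 0]]
    - [0.15, [0, 0.01, -0.2], [0.65, 0, 0]]
    - [0.15, [0, 0, -0.245], [0.78, 0, 0]]
    - [0.15, [0, -0.01, -0.29], [0.91, 0, 0]]
    - [0.15, [0, -0.02, -0.33], [1.05, 0, 0]]
    - [0.15, [0, -0.03, -0.37], [1.19, 0, 0]]
    - [0.15, [0, -0.03, -0.39], [1.33, 0, 0]]
    - [0.15, [0, -0.03, -0.39], [1.46, 0, 0]]
    - [0.15, [0.02, -0.03, -0.39], [1.546, 0, 0]]
    - [0.15, [0.06, -0.03, -0.39], [1.546, 0, 0]]
    - [0.15, [0.1, -0.03, -0.39], [1.546, 0, 0]]
    - [0.15, [0.11, -0.03, -0.39], [1.546, 0, 0]]
    - [0.15, [0.11, -0.03, -0.39], [1.546, 0, 0]]
    - [0.15, [0.11, -0.03, -0.39], [1.546, 0, 0]]

```text
time_s: 52.5
ee_pos: [0.5187, -0.1472, 0.1107]
orientation: [[0.003, -0.131, 0.991], [-0.001, 0.991, 0.131], [-1.0, -0.001, 0.003]]
contact_force: [0.1, -0.3, -0.2]
finger_gap: 0.0726
```

Request:
step_arm:
  rows:
    - [0.15, [0.03, -0.002, -0.002], [0, 0, 0]]
    - [0.15, [0.065, -0.002, -0.002], [0, 0, 0]]
    - [0.15, [0.08, -0.002, -0.002], [0, 0, 0]]
    - [0.15, [0.085, -0.002, -0.002], [0, 0, 0]]
    - [0.15, [0.085, -0.002, -0.002], [0, 0, 0]]
    - [0.25, [0.085, -0.002, -0.002], [0, 0, 0]]
    - [0.3, [0.085, -0.002, -0.002], [0, 0, 0]]
    - [0.5, [0.085, -0.002, -0.002], [0, 0, 0]]
    - [0.5, [0.085, -0.002, -0.002], [0, 0, 0]]
    - [0.5, [0.085, -0.002, -0.002], [0, 0, 0]]
    - [0.5, [0.075, -0.002, -0.002], [0, 0, 0]]
    - [0.5, [0.055, -0.002, -0.002], [0, 0, 0]]
    - [0.5, [0.02, -0.002, -0.002], [0, 0, 0]]
    - [0.5, [-0.02, -0.002, -0.002], [0, 0, 0]]
    - [0.5, [-0.06, -0.002, -0.002], [0, 0, 0]]
    - [0.5, [-0.1, -0.002, -0.012], [0, 0, 0]]
    - [0.5, [-0.11, 0.01, -0.04], [0, 0, 0]]
    - [0.5, [-0.11, 0.04, -0.07], [0, 0, 0]]
    - [0.5, [-0.11, 0.08, -0.085], [0, 0, 0]]
    - [0.5, [-0.11, 0.12, -0.085], [0, 0, 0]]
  force: 30

```text
time_s: 54.5
ee_pos: [0.4149, -0.0386, 0.2194]
orientation: [[0.0, -0.128, 0.992], [0.001, 0.992, 0.128], [-1.0, 0.001, 0.0]]
contact_force: [1.5, 0.5, -1.6]
finger_gap: 0.0532
```

Request:
step_arm:
  rows:
    - [0.5, [0, 0.04, 0], [0, 0, 0]]
    - [0.5, [0, 0.085, 0.004], [0, 0, 0]]
    - [0.5, [0, 0.13, 0.008], [0, 0, 0]]
    - [0.5, [0, 0.175, 0.012], [0, 0, 0]]
    - [0.5, [0, 0.215, 0.016], [0, 0, 0]]
    - [0.5, [0, 0.245, 0.018], [0, 0, 0]]
    - [0.5, [0, 0.256, 0.018], [0, 0, 0]]
    - [0.5, [0.03, 0.256, 0.018], [0, 0, 0]]
    - [0.5, [0.07, 0.256, 0.018], [0, 0, 0]]
    - [0.5, [0.1, 0.256, 0.018], [0.012, 0, 0]]
    - [0.5, [0.12, 0.256, 0.018], [0.012, 0, 0]]
    - [0.5, [0.12, 0.256, 0.018], [0.012, 0, 0]]
    - [0.5, [0.12, 0.256, 0.018], [0.012, 0, 0]]

```text
time_s: 55.8
ee_pos: [0.4022, 0.2169, 0.0996]
orientation: [[0.001, -0.118, 0.993], [-0.0, 0.993, 0.118], [-1.0, -0.0, 0.0]]
contact_force: [0.3, 0.7, -1.2]
finger_gap: 0.0531
```

Request:
step_arm:
  rows:
    - [0.5, [0.02, 0, 0], [0, 0, 0]]
    - [0.5, [0.037, 0, 0], [0, 0, 0]]
    - [0.5, [0.042, 0, 0], [0, 0, 0]]
    - [0.5, [0.045, 0, 0], [0, 0, 0]]
    - [0.5, [0.045, 0, 0], [0, 0, 0]]
    - [0.5, [0.045, 0, 0], [0, 0, 0]]
    - [0.32, [0.045, 0, 0], [0, 0, 0]]
    - [0.25, [0.045, 0, 0], [0, 0, 0]]
    - [0.15, [0.045, 0, 0], [0, 0, 0]]
    - [0.15, [0.045, 0, 0], [0, 0, 0]]
    - [0.15, [0.045, 0, 0], [0, 0, 0]]
    - [0.15, [0.02, 0, 0], [0, 0, 0]]
    - [0.15, [-0.02, 0, 0], [0, 0, 0]]
    - [0.15, [-0.06, 0, 0], [0, 0, 0]]
    - [0.15, [-0.1, 0, 0], [0, 0, 0]]
    - [0.15, [-0.12, -0.03, 0], [0, 0, 0]]
    - [0.15, [-0.12, -0.07, 0.0], [0, 0, 0]]
    - [0.15, [-0.12, -0.115, 0], [0, 0, 0]]
    - [0.15, [-0.12, -0.16, 0], [0, 0, 0]]
    - [0.15, [-0.12, -0.205, 0], [0, 0, 0]]

```text
time_s: 57.8
ee_pos: [0.426, 0.012, 0.219]
orientation: [[0.001, -0.119, 0.993], [0.0, 0.993, 0.119], [-1.0, 0.0, 0.001]]
contact_force: [0.5, 0.2, -1.3]
finger_gap: 0.0722
```

Request:
step_arm:
  rows:
    - [0.15, [0, -0.045, 0], [0, 0, 0]]
    - [0.15, [0, -0.09, 0.005], [0, 0, 0]]
    - [0.15, [0, -0.135, 0.015], [0, 0, 0]]
    - [0.15, [0, -0.175, 0.03], [0, 0, 0]]
    - [0.15, [0, -0.215, 0.05], [0, 0, 0]]
    - [0.15, [0, -0.25, 0.07], [-0.01, 0, 0]]
    - [0.15, [0, -0.275, 0.084], [-0.015, 0, 0]]
    - [0.15, [0.04, -0.278, 0.084], [-0.015, 0, 0]]
    - [0.15, [0.08, -0.278, 0.084], [-0.015, 0, 0]]
    - [0.15, [0.11, -0.278, 0.084], [-0.015, 0, 0]]
    - [0.15, [0.11, -0.278, 0.084], [-0.015, 0, 0]]
    - [0.15, [0.11, -0.278, 0.084], [-0.015, 0, 0]]

```text
time_s: 59.0
ee_pos: [0.5427, -0.2529, 0.1095]
orientation: [[-0.0, -0.134, 0.991], [-0.001, 0.991, 0.134], [-1.0, -0.001, -0.0]]
contact_force: [1.3, 0.0, 1.4]
finger_gap: 0.0724
```

Request:
step_arm:
  rows:
    - [0.15, [0.03, 0, 0], [0, 0, 0]]
    - [0.15, [0.065, 0, 0], [0, 0, 0]]
    - [0.15, [0.08, 0, 0], [0, 0, 0]]
    - [0.15, [0.084, 0, 0], [0, 0, 0]]
    - [0.15, [0.084, 0, 0], [0, 0, 0]]
    - [0.25, [0.084, 0, 0], [0, 0, 0]]
    - [0.3, [0.084, 0, 0], [0, 0, 0]]
    - [0.5, [0.084, 0, 0], [0, 0, 0]]
    - [0.5, [0.084, 0, 0], [0, 0, 0]]
    - [0.5, [0.084, 0, 0], [0, 0, 0]]
    - [0.5, [0.075, 0, 0], [0, 0, 0]]
    - [0.5, [0.055, 0, 0], [0, 0, 0]]
    - [0.5, [0.02, 0, 0], [0, 0, 0]]
    - [0.5, [-0.02, 0, 0], [0, 0, 0]]
    - [0.5, [-0.06, 0, 0], [0, 0, 0]]
    - [0.5, [-0.1, 0.01, -0.01], [0, 0, 0]]
    - [0.5, [-0.11, 0.04, -0.035], [0, 0, 0]]
    - [0.5, [-0.11, 0.075, -0.06], [0, 0, 0]]
    - [0.5, [-0.11, 0.115, -0.08], [0, 0, 0]]
    - [0.5, [-0.11, 0.16, -0.085], [0, 0, 0]]

```text
time_s: 61.0
ee_pos: [0.4344, -0.1047, 0.2191]
orientation: [[-0.0, -0.131, 0.991], [0.001, 0.991, 0.131], [-1.0, 0.001, -0.0]]
contact_force: [2.0, 0.5, -2.5]
finger_gap: 0.0568
```

Request:
step_arm:
  rows:
    - [0.5, [0, 0.045, 0], [0, 0, 0]]
    - [0.5, [0, 0.09, 0], [0, 0, 0]]
    - [0.5, [0, 0.135, 0], [0, 0, 0]]
    - [0.5, [0, 0.18, 0.002], [0, 0, 0]]
    - [0.5, [0, 0.225, 0.004], [0, 0, 0]]
    - [0.5, [0, 0.27, 0.006], [0, 0, 0]]
    - [0.5, [0, 0.315, 0.008], [0, 0, 0]]
    - [0.5, [0, 0.36, 0.01], [0, 0, 0]]
    - [0.5, [0, 0.405, 0.011], [0, 0, 0]]
    - [0.5, [0, 0.45, 0.011], [0.01, 0, 0]]
    - [0.5, [0, 0.485, 0.011], [0.018, 0, 0]]
    - [0.5, [0, 0.502, 0.011], [0.018, 0, 0]]
    - [0.5, [0.03, 0.502, 0.011], [0.018, 0, 0]]
    - [0.5, [0.07, 0.502, 0.011], [0.018, 0, 0]]
    - [0.5, [0.1, 0.502, 0.011], [0.018, 0, 0]]
    - [0.5, [0.12, 0.502, 0.011], [0.018, 0, 0]]
    - [0.5, [0.12, 0.502, 0.011], [0.018, 0, 0]]
    - [0.5, [0.12, 0.502, 0.011], [0.018, 0, 0]]

```text
time_s: 62.8
ee_pos: [0.3812, 0.3936, 0.0996]
orientation: [[0.001, -0.116, 0.993], [-0.0, 0.993, 0.116], [-1.0, -0.0, 0.001]]
contact_force: [-0.1, -0.7, -1.9]
finger_gap: 0.057
```

Request:
step_arm:
  rows:
    - [0.5, [0.02, 0, 0], [0, 0, 0]]
    - [0.5, [0.037, 0, 0], [0, 0, 0]]
    - [0.5, [0.042, 0, 0], [0, 0, 0]]
    - [0.5, [0.045, 0, 0], [0, 0, 0]]
    - [0.5, [0.045, 0, 0], [0, 0, 0]]
    - [0.5, [0.045, 0, 0], [0, 0, 0]]
    - [0.29, [0.045, 0, 0], [0, 0, 0]]
    - [0.22, [0.045, 0, 0], [0, 0, 0]]
    - [0.15, [0.045, 0, 0], [0, 0, 0]]
    - [0.15, [0.045, 0, 0], [0, 0, 0]]
    - [0.15, [0.045, 0, 0], [0, 0, 0]]
    - [0.15, [0.02, 0, 0], [0, 0, 0]]
    - [0.15, [-0.02, 0, 0], [0, 0, 0]]
    - [0.15, [-0.06, 0, 0], [0, 0, 0]]
    - [0.15, [-0.1, 0, 0], [0, 0, 0]]
    - [0.15, [-0.12, -0.03, 0], [-0.1, 0, 0]]
    - [0.15, [-0.12, -0.07, 0.0], [-0.2, 0, 0]]
    - [0.15, [-0.12, -0.115, 0], [-0.3, 0, 0]]
    - [0.15, [-0.12, -0.16, 0], [-0.4, 0, 0]]
    - [0.15, [-0.12, -0.205, 0], [-0.5, 0, 0]]

```text
time_s: 64.8
ee_pos: [0.4044, 0.1884, 0.219]
orientation: [[0.0, -0.581, 0.814], [0.0, 0.814, 0.581], [-1.0, -0.0, 0.001]]
contact_force: [1.3, -0.4, 0.1]
finger_gap: 0.0724
```

Run:
```python
from h import *
p=shot('top'); print(lm(p,'espresso_cup')); rects(p,'cake_1',.075,.1)
C=cloud(p)
from scipy.optimize import least_squares
d=manip.trace(p,'espresso_cup')[0]; P=C[d['region']]; P=P[(P[:,2]>.047)&(P[:,2]<.07)]
r=least_squares(lambda a:np.hypot(P[:,0]-a[0],P[:,1]-a[1])-a[2],[.57,-.367,.029],loss='soft_l1',f_scale=.001); print(len(P),r.x,P.min(0),P.max(0))
print(manip.get_state()['ee_pos'],manip.get_state()['orientation'].round(3).tolist())
```

```text
[(0.93, [0.568, -0.356, 0.007]), (0.19, [0.37, 0.492, 0.001])]
cake_1 0.58 59 c [419.5 410.4] s [16.  35.4] a 16.5 zmed 0.086
cake_1 0.54 28 c [361.6 197.4] s [12.2 17. ] a 24.0 zmed 0.0843
53 [-111.33602435 -318.45418035  338.00119243] [0.46647097 0.50978321 0.04721576] [0.50237443 0.53453015 0.06910424]
[0.40468662 0.18930519 0.21909942] [[0.001, -0.576, 0.818], [0.001, 0.818, 0.576], [-1.0, 0.0, 0.001]]
```

Request:
step_arm:
  rows:
    - [0.1, [0, -0.032, -0.015], [-0.08, 0, 0]]
    - [0.1, [0, -0.064, -0.03], [-0.16, 0, 0]]
    - [0.1, [0, -0.097, -0.045], [-0.24, 0, 0]]
    - [0.1, [0, -0.129, -0.06], [-0.32, 0, 0]]
    - [0.1, [0, -0.161, -0.08], [-0.4, 0, 0]]
    - [0.1, [0, -0.193, -0.1], [-0.48, 0, 0]]
    - [0.1, [0, -0.225, -0.12], [-0.56, 0, 0]]
    - [0.1, [0, -0.257, -0.139], [-0.65, 0, 0]]
    - [0.1, [0, -0.297, -0.149], [-0.74, 0, 0]]
    - [0.1, [0, -0.337, -0.159], [-0.83, 0, 0]]
    - [0.1, [0, -0.377, -0.168], [-0.92, 0, 0]]
    - [0.1, [0, -0.414, -0.177], [-1.0, 0, 0]]
    - [0.1, [0, -0.459, -0.18], [-1.07, 0, 0]]
    - [0.1, [0, -0.504, -0.184], [-1.07, 0, 0]]
    - [0.1, [0, -0.54, -0.188], [-1.07, 0, 0]]
    - [0.1, [0.04, -0.5485, -0.188], [-1.07, 0, 0]]
    - [0.1, [0.08, -0.5485, -0.188], [-1.07, 0, 0]]
    - [0.1, [0.1, -0.5485, -0.188], [-1.07, 0, 0]]
    - [0.1, [0.1, -0.5485, -0.188], [-1.07, 0, 0]]
    - [0.1, [0.1, -0.5485, -0.188], [-1.07, 0, 0]]

```text
time_s: 67.0
ee_pos: [0.5689, -0.3659, 0.1192]
orientation: [[-0.0, -0.993, -0.116], [-0.001, -0.116, 0.993], [-1.0, 0.0, -0.001]]
contact_force: [-1.0, -1.1, 0.5]
finger_gap: 0.077
```

Run:
```python
from h import *
s=manip.get_state(); print(s['time_s'],s['ee_pos'],s['orientation'].round(3).tolist(),s['finger_gap'])
p=shot('side'); rects(p,'espresso_cup',.04,.065); print(lm(p,'espresso_cup'))
p=shot('wrist','w9'); rects(p,'espresso_cup',.04,.065); print(lm(p,'espresso_cup')); print(cloud(p)[manip.trace(p,'espresso_cup')[0]['region']].min(0))
```

```text
67.0 [ 0.56886167 -0.36592986  0.11921329] [[-0.0, -0.993, -0.116], [-0.001, -0.116, 0.993], [-1.0, 0.0, -0.001]] 0.07700381089952178
espresso_cup 0.75 125 c [ 562.9 -362.8] s [56.1 87.6] a 28.2 zmed 0.0517
[(0.72, [0.568, -0.356, 0.006]), (0.21, [0.546, 0.342, 0.002]), (0.21, [0.341, 0.449, 0.017])]
espresso_cup 0.88 2462 c [ 565.2 -361.9] s [61.1 76.9] a 31.7 zmed 0.054
[(0.86, [0.571, -0.358, 0.005])]
[ 0.52908807 -0.4479299   0.00301625]
```

View pics/w9.png

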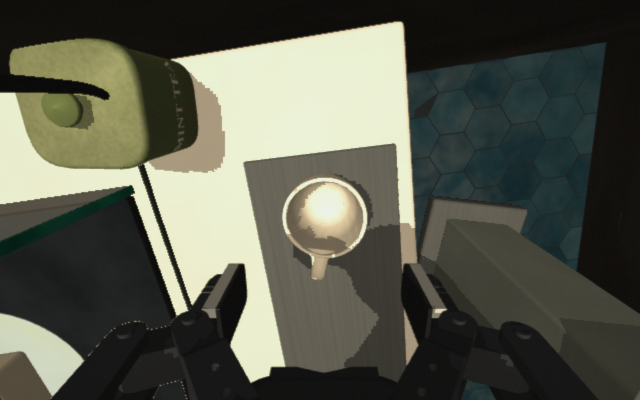

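The cup (rim centred at px 325) sits midway between the fingers, so I'll grip it.

Request:
step_arm:
  rows:
    - [0.1, [0.03, 0, 0], [0, 0, 0]]
    - [0.1, [0.065, 0, 0], [0, 0, 0]]
    - [0.1, [0.085, 0, 0], [0, 0, 0]]
    - [0.1, [0.091, 0, 0], [0, 0, 0]]
    - [0.1, [0.091, 0, 0], [0, 0, 0]]
    - [0.2, [0.091, 0, 0], [0, 0, 0]]
    - [0.25, [0.091, 0, 0], [0, 0, 0]]
    - [0.3, [0.091, 0, 0], [0, 0, 0]]
    - [0.5, [0.091, 0, 0], [0, 0, 0]]
    - [0.5, [0.091, 0, 0], [0, 0, 0]]
    - [0.5, [0.091, 0, 0], [0, 0, 0]]
    - [0.5, [0.083, 0, 0], [0, 0, 0]]
    - [0.5, [0.065, 0, 0], [0, 0, 0]]
    - [0.5, [0.03, 0, 0], [0, 0, 0]]
    - [0.5, [-0.01, 0, 0], [0, 0, 0]]
    - [0.5, [-0.05, 0, 0], [0, 0, 0]]
    - [0.5, [-0.09, 0, 0.01], [0, 0, 0]]
    - [0.5, [-0.105, 0.02, 0.03], [0, 0, 0]]
    - [0.5, [-0.105, 0.045, 0.065], [0, 0, 0]]
    - [0.5, [-0.105, 0.065, 0.105], [0, 0, 0]]
  force: 35

```text
time_s: 69.35
ee_pos: [0.4901, -0.2689, 0.2245]
orientation: [[0.001, -0.994, -0.113], [-0.0, -0.113, 0.994], [-1.0, -0.001, -0.0]]
contact_force: [2.0, 1.2, -1.1]
finger_gap: 0.0585
```

Request:
step_arm:
  rows:
    - [0.5, [0, 0.015, 0.035], [0, 0, 0]]
    - [0.5, [0, 0.03, 0.075], [0, 0, 0]]
    - [0.5, [0, 0.034, 0.12], [0, 0, 0]]
    - [0.5, [0, 0.034, 0.165], [0, 0, 0]]
    - [0.5, [0, 0.034, 0.21], [0, 0, 0]]
    - [0.5, [0, 0.034, 0.255], [0, 0, 0]]
    - [0.5, [0, 0.034, 0.3], [0, 0, 0]]
    - [0.5, [0, 0.034, 0.345], [0, 0, 0]]
    - [0.5, [0, 0.034, 0.39], [0, 0, 0]]
    - [0.5, [0, 0.034, 0.435], [0, 0, 0]]
    - [0.5, [0, 0.034, 0.48], [0, 0, 0]]
    - [0.5, [0, 0.034, 0.525], [0, 0, 0]]
    - [0.5, [0, 0.034, 0.555], [0, 0, 0]]
    - [0.5, [0, 0.034, 0.57], [0, 0, 0]]
    - [0.5, [0.03, 0.034, 0.57], [0, 0, 0]]
    - [0.5, [0.06, 0.034, 0.57], [0, 0, 0]]
    - [0.5, [0.08, 0.034, 0.57], [0, 0, 0]]
    - [0.5, [0.08, 0.034, 0.57], [0, 0, 0]]
    - [0.5, [0.08, 0.034, 0.57], [0, 0, 0]]

```text
time_s: 71.25
ee_pos: [0.3926, 0.2927, 0.1448]
orientation: [[0.001, -0.993, -0.114], [0.0, -0.114, 0.993], [-1.0, -0.001, -0.0]]
contact_force: [0.2, 0.6, 0.2]
finger_gap: 0.0586
```

Run:
```python
from h import *
s=manip.get_state(); print(s['time_s'],s['ee_pos'],bd(s['ee_pos']),s['finger_gap'])
p=shot('wrist','w10')
rects(p,'cake_1',.07,.1); print([(a,np.round(bd(b),3),b[2]) for a,b in lm(p,'cake_1')+lm(p,'espresso_cup')])
```

```text
71.25 [0.39258356 0.29265164 0.14477816] (np.float64(-0.014435276334006014), np.float64(7.60893289395746e-05)) 0.05856317228205241
cake_1 0.94 2418 c [378.5 399.1] s [99.  47.3] a 8.4 zmed 0.0835
cake_1 0.8 12561 c [400.9 218.5] s [99. 52.] a 6.8 zmed 0.0834
[(0.55, array([-0.006, -0.002]), 0.118)]
```

View pics/w10.png

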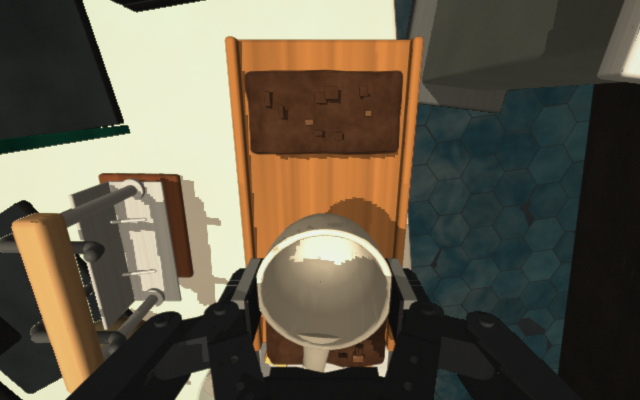

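Cup and slices are well placed, so I'll lower the cup, release it and retreat.

Request:
step_arm:
  rows:
    - [0.5, [0.03, 0, 0], [0, 0, 0]]
    - [0.5, [0.06, 0, 0], [0, 0, 0]]
    - [0.5, [0.077, 0, 0], [0, 0, 0]]
    - [0.5, [0.084, 0, 0], [0, 0, 0]]
    - [0.5, [0.087, 0, 0], [0, 0, 0]]
    - [0.5, [0.088, 0, 0], [0, 0, 0]]
    - [0.5, [0.088, 0, 0], [0, 0, 0]]
    - [0.28, [0.088, 0, 0], [0, 0, 0]]
    - [0.24, [0.088, 0, 0], [0, 0, 0]]
    - [0.18, [0.088, 0, 0], [0, 0, 0]]
    - [0.1, [0.088, 0, 0], [0, 0, 0]]
    - [0.1, [0.088, 0, 0], [0, 0, 0]]
    - [0.1, [0.08, 0, 0], [0, 0, 0]]
    - [0.1, [0.05, 0, 0], [0, 0, 0]]
    - [0.1, [0.01, 0, 0], [0, 0, 0]]
    - [0.1, [-0.03, 0, 0], [0, 0, 0]]
    - [0.1, [-0.07, 0, 0], [0, 0, 0]]
    - [0.1, [-0.11, 0, -0.03], [0, 0, 0]]
    - [0.1, [-0.12, 0, -0.07], [0, 0, 0]]
    - [0.1, [-0.12, 0, -0.11], [0, 0, 0]]

```text
time_s: 73.45
ee_pos: [0.4055, 0.1832, 0.2669]
orientation: [[0.005, -0.993, -0.116], [0.003, -0.116, 0.993], [-1.0, -0.005, 0.003]]
contact_force: [0.7, 0.5, -0.8]
finger_gap: 0.0767
```

Request:
step_arm:
  rows:
    - [0.1, [0, 0, -0.045], [0, 0, 0]]
    - [0.1, [0, 0, -0.09], [0, 0, 0]]
    - [0.1, [0, 0, -0.135], [0, 0, 0]]
    - [0.1, [0, 0, -0.18], [0, 0, 0]]
    - [0.1, [0, 0, -0.22], [0, 0, 0]]
    - [0.1, [0, 0, -0.26], [0, 0, 0]]
    - [0.1, [0, 0, -0.26], [0, 0, 0]]
    - [0.1, [0, 0, -0.26], [0, 0, 0]]

```text
time_s: 74.25
ee_pos: [0.4344, -0.0754, 0.2641]
orientation: [[0.0, -0.994, -0.112], [0.0, -0.112, 0.994], [-1.0, -0.0, 0.0]]
contact_force: [-0.5, 0.6, -0.8]
finger_gap: 0.077
```

Run:
```python
from h import *
s=manip.get_state(); print(s['time_s'],s['ee_pos'],s['finger_gap'])
for c in ['top','side']:
    p=shot(c,'f'+c)
    for n in ['cake_1','espresso_cup','rusk_1']: print(c,n,[(a,np.round(bd(b),3).tolist(),b[2]) for a,b in lm(p,n)])
    print(lm(p,'scraper_grip'),lm(p,'hook_seat'),lm(p,'sugar_shaker')); rects(p,'cake_1',.075,.1)
a=cv2.imread('pics/ftop.png')[140:280,160:340]; b=cv2.imread('pics/fside.png')[170:350,200:380]
cv2.imwrite('pics/fin.png',np.hstack([cv2.resize(a,(400,311)),cv2.resize(b,(311,311))]))
```

```text
74.25 [ 0.4343965  -0.07539777  0.26414048] 0.07701953124060543
top cake_1 [(0.85, [-0.093, 0.001], 0.033), (0.62, [0.088, -0.0], 0.033)]
top espresso_cup [(0.75, [-0.002, -0.005], 0.034), (0.56, [-0.089, 0.002], 0.033)]
top rusk_1 [(0.59, [0.141, 0.013], 0.015), (0.46, [0.154, -0.047], 0.019), (0.41, [0.178, 0.051], 0.019), (0.41, [0.141, 0.039], 0.015)]
[(0.95, [0.547, 0.345, 0.127])] [(0.65, [0.55, 0.349, 0.121])] [(0.8, [0.482, 0.526, 0.002])]
cake_1 0.75 684 c [378.8 393.5] s [97.2 54.4] a 4.2 zmed 0.0851
cake_1 0.72 648 c [401.8 219. ] s [98.4 51.6] a 6.5 zmed 0.0849
side cake_1 [(0.92, [0.092, 0.001], 0.031)]
side espresso_cup [(0.62, [-0.004, -0.003], 0.03)]
side rusk_1 [(0.54, [0.152, -0.053], 0.024), (0.54, [0.174, 0.052], 0.019), (0.47, [0.144, 0.007], 0.014), (0.41, [0.146, 0.034], 0.02), (0.36, [0.15, -0.037], 0.014)]
[(0.59, [0.547, 0.35, 0.127])] [(0.8, [0.549, 0.342, 0.12]), (0.63, [0.424, 0.467, 0.02])] [(0.75, [0.482, 0.53, 0.003])]
cake_1 0.75 648 c [376.3 396.5] s [97.8 55.1] a 4.3 zmed 0.0849
cake_1 0.64 439 c [399.1 219.2] s [98.8 54.2] a 7.1 zmed 0.085
```

View pics/fin.png

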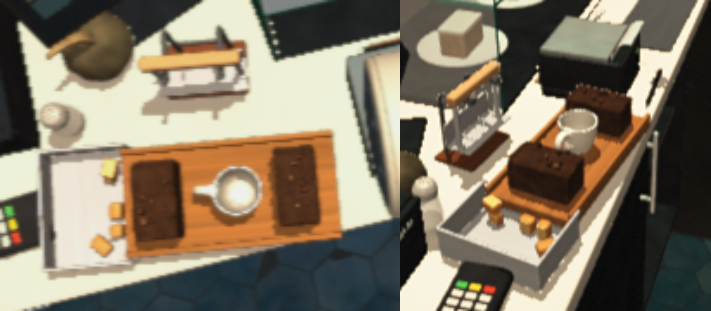

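```bash
python3 -c "
from rig import manip
print(manip.finish_job())"
```

```text
the job is handed in; nothing more can be done
None
```

The board is swept, everything is back in place, and the job was handed in at about 74 s of the 210 s allowed.

**What I did**
- I stood the cup and both slices on the slate and took the scraper from its hooks.
- I swept the board once at about 40 mm/s. The load on the board was about 10–12 N, worked out from the force reading plus the scraper's weight. The scraper height held steady at about 4 mm of board travel.
- I hung the scraper back on its hooks and returned the slices and cup to the board.

**Last checks (top and side cameras)**
- **Rusks:** all five are in the crumb tray and none are on the board. The side view found all five. The top view reported only four, with one pair seen close together or stacked.
- **Slices:** both stand upright on the board, at x about −92 mm and +90 mm from its middle, centred to within about 1 mm. One is turned about 2° from the board's axis by the camera estimate.
- **Cup:** it stands upright between the slices, within about 5 mm of the board's centre line.
- **Scraper:** the bar lies across both hooks, within about 5 mm of the hook seat.
- **Sugar shaker:** it is where it was at the start.
- **Robot:** the gripper is clear of everything.

No check failed.

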